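# Load the reference module into the sprung test jig and lock it with the key

## Task

Load the footed module into the sloping test jig: push the sprung carriage back with the module's plain end, bring the module down flat on the deck with its foot against the fixed stop, and let go so that the spring holds it there. Then put the loose square key all the way into the catch's socket, turn it clockwise until the catch's tongue points straight over the module's foot, and leave the key standing in the socket. Leave the other things on the bench where they are.

Things in the scene. Friction and masses are not known exactly. Their poses are not given: they have to be found in the camera images.
- deck: Jig deck: fixed aluminium plate 195 x 150 mm on a dark stand, sloping 25 deg, low edge towards the robot. Frame tilted with it: origin on the deck surface at mid-width, at the foot of the fixed stop's face; x up the slope, away from the robot, y across to the left, z square out of the deck. Deck spans x -145 to +50 mm. A spring block 40 mm high, 60 wide stands at x -140 to -128.
- stop (a point): Middle of the fixed stop's top front edge, at deck x 0, y 0, z 10 mm; axes as the deck's. Stop: steel bar 10 mm high, 52 wide, x 0 to +6. Two cheeks 8 mm high at y +-22 to +-27, x -18 to 0, flank the loaded module with 4 mm play each side; nothing else beside it. Loaded, the module fills deck x -84 to 0, y -18 to +18, z 0 to 46 mm, its x along the deck's x.
- carriage (a joint): How far the sprung carriage is pushed back, m: 0 at rest (start), 0.024 at its end. It slides down the slope, along the deck's -x. A spring returns it: 3.5 N at 0, 350 N/m, so 7 N with a module loaded (0.010) and 12 N at the end.
- carriage_face (a point): Middle of the carriage's flat front face, which looks up the slope; axes as the deck's. The carriage is a steel plate 44 mm wide, 12 thick, 2 to 54 mm above the deck. At rest its face is at deck x -74 mm: a 74 mm gap to the stop, 10 mm less than the module's length; pushed fully back the gap is 98 mm.
- catch (a joint): Turn of the catch, rad, clockwise seen from above the deck: 0 when its tongue points along the deck's -y, 1.57 along the deck's -x, straight over the foot of a loaded module. End stop at 1.75. Starts at 0.05 to 0.35, stays where left, friction 0.05 N m.
- catch_socket (a point): Centre of the mouth of the catch's square socket: deck x +25, y 0, z 16 mm. z is the turning axis (deck z); x, y turn with the catch, along the square's sides, -y along the tongue. Dark steel block 24 x 24 mm; socket 13.6 mm square, 2 mm chamfer, 26 mm deep. Tongue 10 mm wide, reaching 36 mm from the axis, 11 to 16 mm above the deck: it passes over stop and foot.
- module_center (a point): Centre, half-way up, of the loose footed module: grey plastic box, paper label on top, 84 mm long over all (x), 36 wide (y), 46 high (z), 0.2 to 0.36 kg. The box spans x -42 to +28 mm from here; at its +x end an aluminium foot 8 mm thick, flush with the underside, sticks out 14 mm. Lies flat on the bench. Grip across its 36 mm width.
- module_foot (a point): Middle of the foot's end face: 42 mm along the module's x from its centre, 19 mm below it. In the jig this face rests on the stop (deck x 0) and the module's plain -x end presses on the carriage.
- module: The whole footed module; origin at its underside, 23 mm below its centre.
- key_center (a point): Middle of the loose key's black T handle, 44 mm long (key's x), 14 thick (y; grip across this), 22 high. Below it a steel shaft 12 mm square, sides along the key's x and y, 64 mm long. 90 g. It stands upright in the wooden stand, this point about 83 mm above the bench.
- key: The whole key. Origin at the lower end of its shaft, 75 mm below the handle's middle; z up the shaft. The end is stepped to 10 and 8 mm square over its last 4 mm. Fully in the socket it is 26 mm below the mouth, 10 mm below the deck surface.
- key_stand: Fixed wooden block 60 x 60 x 34 mm, origin under its centre; the key stands in a 15 mm square hole in its top, 26 mm deep.
- spare: Bystander: a shorter grey module without a foot, 50 x 36 x 34 mm, origin under it. Not to be used.
- driver_grip (a point): Bystander: screwdriver lying on the bench; middle of its handle.
- pen: Bystander: metal pen, 11 mm thick and 150 mm long, lying on the bench.
- jar: Bystander: small amber jar, 52 mm wide, 75 mm high, origin under it.
- mug: Bystander: white mug, 76 mm wide, 90 mm high, origin under it.
Not all that is in view belongs to the job. Of the things like the key, leave any that is purple; of the rest the larger one is meant.

How it is judged:
By the outcome, as a careful person would: the job done as asked, in the order asked, and still so for the second after the job is handed in, with the robot touching nothing.
It also fails if it takes over 72 s, if anything falls off the work surface, if the arm or the gripper's body presses on something with over 40 N, if the wrist force passes 120 N, or if a joint passes its speed limit or range.

## Robot

A 7-joint arm with a two-finger parallel gripper is mounted at the origin on the work surface. World frame = base frame: x ahead of the robot, y to its left, z up, the work surface at z = 0. Lengths are in m, angles in rad, forces in N, time in s.
With the tool pointing down it reaches from about 0.35 to 0.9 m from the base axis. Payload 8.1 kg.
Tool frame: the origin (TCP) lies midway between the tips of the shut fingers; the grasp point (between the pads) lies arm.tcp_to_grasp behind it (arm.tcp_to_grasp is the distance from the TCP to the grasp point, in m); z points along the fingers, y is the line along which they close (so a half turn about z gives the same grasp; the last joint's range is limited). The gripper opens to 92 mm and grips with 3 to 60 N. Pads are 19 mm wide; open, the fingers measure 130 mm over their backs; the gripper's body (75 mm by 190 mm) begins 47 mm behind the grasp point.
Start: joints at [1.083, 0.434, 0.025, 1.573, -0.012, 1.134, -0.075], TCP at [0.235, -0.579, 0.227] pointing down, gripper open.
Joint ranges: [-2.62, 2.62], [-0.44, 2.09], [-1.27, 1.32], [0.08, 2.57], [-1.32, 4.46], [0.12, 2], [-2.74, 2.74]. Speed limits (rad/s): [2.22, 2.22, 3.01, 3.01, 3.14, 3.14, 3.14].

## Interface

Orientations are given as a rotation vector (axis times angle).
In Python, from cell import observe, get_image, arm gives the robot as it stands. The module is installed in compiled form; this text tells all that it offers.
- The arm moves only by the tool drive_tool, never from a script. Its argument "steps" is a list of rows, each a list of 5 numbers: the closure, from 0 (fully open) to 1 (shut), then the shift along the world's x, y, z in mm, then the turn about the world's z in rad. In form: [[hand, x, y, z, roll], ...]. A call has 1 to 20 rows; each row shifts and turns the commanded pose from where the row before left it; what a row does not reach is not made up. A row lasts 1/12 s, in which the tool goes at most 41.7 mm and 7.16 degrees, less where a joint would pass 70% of its speed; a pose out of reach is approached as far as the arm can. A call with a gripper value outside its range is refused whole. The fingers move at their own pace and stop on an object; "grip_force" is the grip in N (left out, the last holds). Time passes only in rows, so rows that do not move let the fingers close. It gives the time, the measured TCP pose, the force, the opening and the grip force at its end, in the units of the state.
- observe(): the state, without advancing time (a new reading comes with each control period).
- get_image(name): name is "scene" or "top" or "wrist"; returns a dict with "image" (400x640x3 uint8, red, green, blue), "vfov" (degrees; the focal length in pixels is half the picture's height over the tangent of half this angle, whatever the lens; pixels are square), "cx", "cy" (the principal point, pixels), "xyz" and "attitude" of the camera in the world. Camera axes: x right, y down, z forward; pixel columns grow to the right and rows downward; lengths in m; the calibration is good to about 2 mm. A picture is of the moment at which its call begins. There is no depth.
- arm.sign_off(): hands the job in; it is judged then, once.
The state is a dict: "clock": time; "joints": joint angles; "dq": joint speeds; "joint_efforts": joint torques, N m; "position": TCP position; "ee_rot": TCP orientation; "force": force on the tool from outside, world axes, zero at the start; "ft_torque": the same for the moment, N m; "width": opening from 0.0 (shut) to 1.0 (fully open); "gripper_force": force on a finger pad.
Only numpy, scipy, OpenCV 4.12 (cv2) and the standard library are available. Lean on these libraries where they do the work, as an engineer would, in place of code of your own. Each camera call takes 0.05 s, during which the arm holds its last target. There are 200 camera calls.

## Working session

There is one attempt and no reset: what is moved stays moved. The work goes in short steps, Python scripts to look and compute and a tool call to move; the robot and the scene stay as the last step left them, time stands still between calls to the robot, and variables do not carry over. Pictures are saved under pics/ and viewed, at most 10 in all, crops included, and the job is handed in when it is done.

Besides the shell and the picture viewer there is one more tool, called after "Call:" by a JSON object that holds its "fn" and its "kwargs". drive_tool: Moves the arm, as the interface text tells. Its arguments: {"type":"object","properties":{"steps":{"type":"array"},"grip_force":{"type":"number"}},"required":["steps"]}

```bash
mkdir -p pics; cat > h.py <<'E'
import numpy as np, cv2
from scipy.spatial.transform import Rotation as R
from cell import observe, get_image, arm
class Cam:
    def __init__(s,name):
        d=get_image(name); s.im=d["image"]; s.raw=d
        s.f=s.im.shape[0]/2/np.tan(np.radians(d["vfov"])/2); s.c=np.array([d["cx"],d["cy"]]); s.p=np.array(d["xyz"],float)
        a=np.array(d["attitude"],float); s.R=a if a.shape==(3,3) else (R.from_rotvec(a).as_matrix() if a.size==3 else R.from_quat(a).as_matrix())
    def ray(s,uv):
        uv=np.atleast_2d(uv).astype(float); v=np.c_[(uv-s.c)/s.f,np.ones(len(uv))]@s.R.T
        return v/np.linalg.norm(v,axis=1)[:,None]
    def onz(s,uv,z):
        v=s.ray(uv); return s.p+v*((z-s.p[2])/v[:,2])[:,None]
    def proj(s,P):
        q=(np.atleast_2d(P)-s.p)@s.R; return q[:,:2]/q[:,2:]*s.f+s.c
    def save(s,fn,crop=None,k=1):
        im=s.im if crop is None else s.im[crop[1]:crop[3],crop[0]:crop[2]]
        cv2.imwrite(fn,cv2.resize(im[:,:,::-1],None,fx=k,fy=k,interpolation=cv2.INTER_CUBIC))
E
python3 - <<'E'
from h import *
np.set_printoptions(precision=4,suppress=True)
o=observe(); print(o); print(arm.tcp_to_grasp)
for n in("scene","top","wrist"):
    c=Cam(n); print(n,c.f,c.c,c.p,c.raw["attitude"]); c.save(f"pics/{n}0.png")
a=cv2.imread("pics/scene0.png");b=cv2.imread("pics/top0.png")
E
```

```text
{'clock': 0.0, 'joints': array([ 1.0834,  0.4352,  0.025 ,  1.5741, -0.0116,  1.134 , -0.0751]), 'dq': array([ 0.001 , -0.001 ,  0.0014,  0.0009, -0.0005,  0.0008, -0.0006]), 'joint_efforts': array([  0.0002, -66.7862,   0.9852, -31.4463,  -0.0603,   0.0429,
         0.0001]), 'position': array([ 0.2344, -0.5788,  0.226 ]), 'ee_rot': array([-3.0821, -0.6003,  0.0006]), 'force': array([ 0.2914, -1.0955,  0.417 ]), 'ft_torque': array([-0.0125,  0.0012,  0.0025]), 'gripper_force': 0.0, 'width': 0.9989373854796804}
0.0188
scene 468.38856191837414 [322.2002 194.914 ] [1.0615 0.6528 0.8942] [-0.8624 -2.5402  1.0605]
top 433.37118365093266 [318.2688 194.6979] [0.3348 0.027  1.3292] [-2.1422  2.1437 -0.2082]
wrist 296.42568764668533 [317.2527 201.5975] [ 0.3086 -0.5492  0.3831] [ 2.3933 -1.6115 -0.2423]
```

View pics/scene0.png

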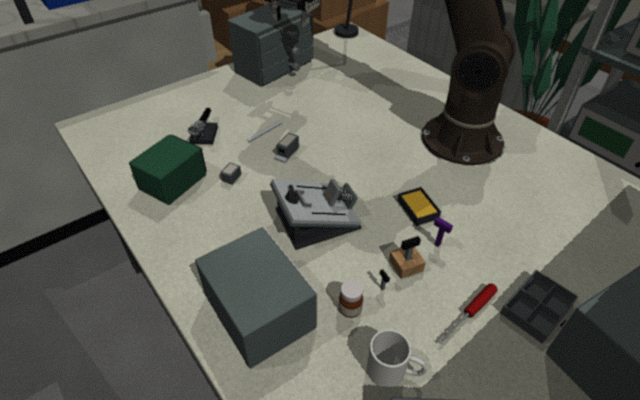

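View pics/top0.png

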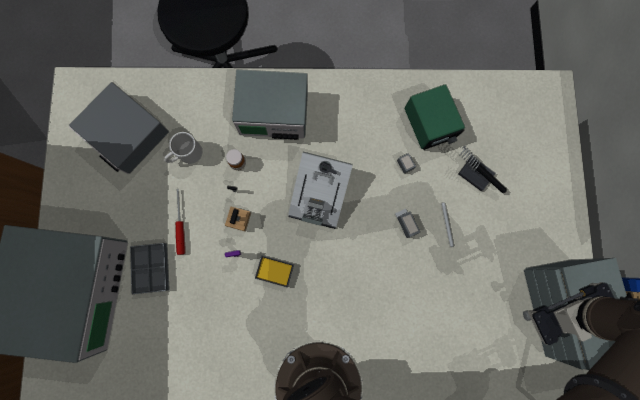

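```bash
python3 - <<'E'
import cv2,numpy as np
t=cv2.imread("pics/top0.png");s=cv2.imread("pics/scene0.png")
r=lambda im,x,y,w,h,k:cv2.resize(im[y:y+h,x:x+w],None,fx=k,fy=k,interpolation=cv2.INTER_CUBIC)
A=r(t,280,140,80,100,4);   # 320x400 deck
B=r(t,380,140,80,100,4)    # modules
C=r(t,215,172,53,33*3,3)[:300]
im=np.zeros((600,800,3),np.uint8)
im[:400,:320]=A; im[:400,320:640]=B; im[:297,640:799]=C
im[400:600,:400]=r(s,260,165,100,50,4)[:200]
im[400:600,400:800]=r(s,370,215,100,50,4)
im=cv2.convertScaleAbs(im,alpha=1.4,beta=10)
cv2.imwrite("pics/crop1.png",im)
E
```

```text
(no output)
```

View pics/crop1.png

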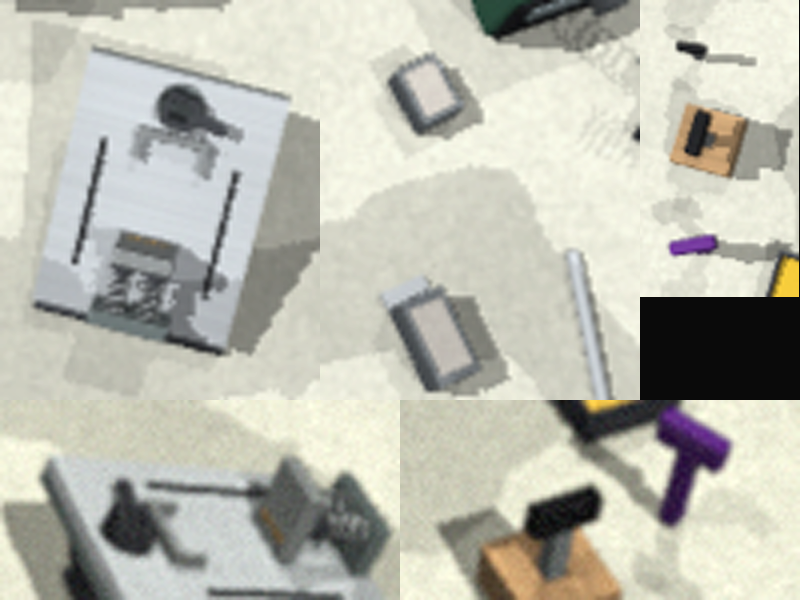

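```bash
cat > est.py <<'E'
from h import *
from scipy.optimize import least_squares
np.set_printoptions(precision=4,suppress=True)
def rect(c,mask,z,name):
    cn=max(cv2.findContours(mask.astype(np.uint8),0,cv2.CHAIN_APPROX_NONE)[0],key=cv2.contourArea).reshape(-1,2)
    P=c.onz(cn,z)[:,:2]; (x,y),(w,h),a=cv2.minAreaRect((P*1000).astype(np.float32))
    if w<h: w,h,a=h,w,a+90
    M=cv2.moments(cn); uv=[M["m10"]/M["m00"],M["m01"]/M["m00"]]
    print(name,"ctr",x,y,"size",w,h,"longaxis yaw",(a+90)%180-90,"centroid",c.onz([uv],z)[0,:2]*1000)
E
python3 - <<'E'
from est import *
c=Cam("top"); hsv=cv2.cvtColor(c.im,cv2.COLOR_RGB2HSV)
def win(m,x0,y0,x1,y1):
    o=np.zeros(m.shape,bool); o[y0:y1,x0:x1]=m[y0:y1,x0:x1]; return o
# label: pinkish bright inside module window
H,S,V=hsv[...,0].astype(int),hsv[...,1].astype(int),hsv[...,2].astype(int)
rgb=c.im.astype(int)
print(rgb[224,407],rgb[223,386],rgb[216,236],rgb[210,248])
lab=(rgb[...,0]-rgb[...,1]>3)&(V>100)&(rgb[...,0]-rgb[...,2]<40)
rect(c,win(lab,394,205,422,242),.046,"label")
rect(c,win(V<60,224,205,250,226),.094,"key")
# deck
uv=np.array([[303.2,152],[352.5,164.2],[288.2,215.7],[336.2,228]])
D=np.array([[50,75,0],[50,-75,0],[-145,75,0],[-145,-75,0]])/1000.
def T(p,D): return p[:3]+D@(R.from_euler("ZYX",[p[3],-np.radians(25),0]).as_matrix()).T
r=least_squares(lambda p:(c.proj(T(p,D))-uv).ravel(),[.5,0,.1,-.23]); print(r.x,r.fun)
s=Cam("scene"); print(s.proj(T(r.x,D)), s.proj(T(r.x,np.array([[.025,0,.016],[0,0,.01],[-.074,0,.054]]))), c.proj(T(r.x,np.array([[.025,0,.016],[0,0,.01],[-.074,0,.054]]))))
Rm=R.from_rotvec(observe()["ee_rot"]).as_matrix(); print(Rm)
E
```

```text
[130 127 122] [139 139 130] [ 9  9 11] [113 113 105]
label ctr 477.7972717285156 -271.49176025390625 size 24.76033592224121 22.017602920532227 longaxis yaw 21.277551651000977 centroid [ 480.5945 -269.731 ]
key ctr 483.5991516113281 235.32177734375 size 41.44624710083008 23.596778869628906 longaxis yaw -16.61878204345703 centroid [484.0174 237.9018]
[ 0.6029 -0.0177  0.1048 -0.2484] [-0.8856  0.2294  0.6856  0.716  -0.3081 -0.5041  0.5136 -0.4809]
[[293.5536 212.4449]
 [271.7185 171.6032]
 [361.2474 214.9468]
 [336.0482 177.4345]] [[293.7674 186.5485]
 [301.823  189.1245]
 [334.3276 177.1022]] [[325.3021 167.9619]
 [323.397  175.8723]
 [316.1661 204.0547]]
[[ 0.9269  0.3753 -0.0004]
 [ 0.3753 -0.9269  0.0006]
 [-0.0001 -0.0007 -1.    ]]
```

Call:
{"fn": "drive_tool", "kwargs": {"steps": [[0, 22, 28, 0, 0], [0, 24, 31, 0, 0], [0, 24, 31, 0, 0], [0, 24, 31, 0, 0], [0, 24, 31, 0, 0], [0, 24, 31, 0, 0], [0, 24, 31, 0, 0], [0, 24, 31, 0, 0], [0, 24, 31, 0, 0], [0, 24, 31, 0, 0], [0, 0, 0, 0, 0], [0, 0, 0, 0, 0]], "grip_force": 25}}

```text
clock: 1.25
position: [0.4742, -0.2696, 0.2267]
ee_rot: [-3.081, -0.609, -0.001]
force: [-0.2, -1.4, -0.4]
width: 1.0
gripper_force: 0.0
```

```bash
python3 - <<'E'
from est import *
c=Cam("wrist");c.save("pics/w1.png"); print(observe()["position"],c.p); print(c.proj([[.478,-.27,.046]]))
t=Cam("top"); 
E
```

```text
[ 0.4728 -0.2717  0.2266] [ 0.5481 -0.2395  0.3838]
[[318.4929 179.5785]]
```

View pics/w1.png

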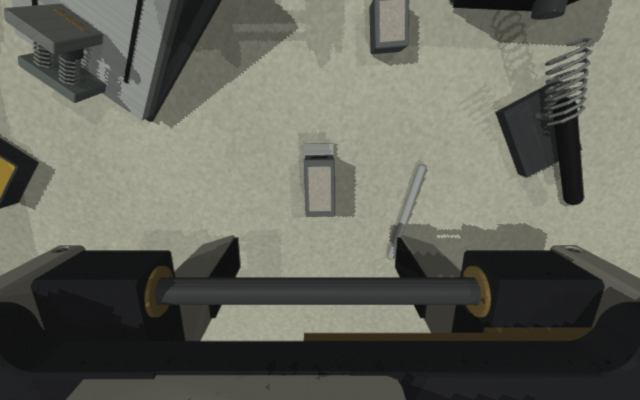

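```bash
python3 - <<'E'
from est import *
c=Cam("wrist"); rgb=c.im.astype(int); o=observe()
def win(m,x0,y0,x1,y1):
    k=np.zeros(m.shape,bool); k[y0:y1,x0:x1]=m[y0:y1,x0:x1]; return k
print(rgb[190,319],rgb[160,319],rgb[190,307],rgb[190,330],rgb[190,300],rgb[190,345])
for y in (175,195,208): print([int(v) for v in rgb[y,298:342,0]],[int(v) for v in (rgb[y,298:342,0]-rgb[y,298:342,2])])
print([int(v) for v in rgb[138:222,319,0]])
tx=R.from_rotvec(o["ee_rot"]).as_matrix()[:2,0]; print(o["position"],np.degrees(np.arctan2(tx[1],tx[0])))
E
```

```text
[141 137 126] [84 88 86] [144 142 129] [86 90 87] [142 143 127] [106 106  94]
[137, 129, 128, 119, 89, 83, 86, 97, 125, 146, 149, 148, 148, 147, 149, 148, 146, 144, 145, 147, 148, 146, 146, 149, 150, 148, 148, 148, 148, 145, 130, 91, 84, 79, 74, 90, 100, 103, 102, 104, 104, 105, 104, 104] [15, 13, 13, 11, 3, -1, -1, 3, 10, 16, 17, 16, 16, 15, 16, 16, 15, 15, 15, 16, 16, 15, 16, 16, 17, 17, 16, 15, 15, 16, 11, 0, -2, -2, 3, 9, 11, 11, 11, 11, 11, 11, 11, 11]
[144, 144, 144, 142, 130, 91, 84, 86, 103, 134, 146, 149, 150, 147, 144, 145, 146, 146, 145, 147, 149, 149, 148, 148, 149, 151, 153, 153, 148, 144, 133, 102, 87, 82, 71, 82, 103, 106, 106, 104, 104, 104, 104, 105] [15, 16, 16, 15, 13, 3, -2, -1, 4, 12, 15, 16, 16, 16, 15, 16, 16, 16, 15, 15, 16, 16, 16, 16, 16, 17, 16, 17, 16, 16, 13, 4, -1, -1, 0, 7, 11, 11, 11, 11, 11, 10, 11, 10]
[148, 148, 149, 147, 139, 113, 88, 86, 91, 110, 130, 128, 120, 118, 118, 119, 118, 117, 119, 121, 122, 119, 112, 111, 109, 109, 109, 109, 109, 107, 99, 91, 86, 82, 75, 84, 103, 105, 106, 106, 107, 107, 107, 106] [16, 16, 16, 16, 14, 9, 1, -1, 1, 6, 11, 10, 9, 8, 8, 9, 8, 8, 9, 9, 9, 8, 6, 7, 6, 5, 5, 6, 6, 5, 4, 0, -1, -1, 0, 6, 11, 10, 12, 11, 12, 12, 11, 11]
[139, 135, 110, 126, 131, 132, 132, 134, 132, 129, 128, 131, 132, 129, 83, 43, 24, 40, 53, 74, 83, 84, 84, 85, 88, 108, 142, 148, 146, 146, 149, 151, 153, 152, 151, 151, 150, 146, 143, 144, 147, 150, 152, 152, 150, 148, 148, 146, 144, 147, 149, 145, 141, 143, 147, 150, 150, 149, 146, 144, 145, 148, 147, 146, 148, 151, 151, 150, 148, 149, 119, 91, 85, 85, 84, 93, 153, 161, 160, 157, 154, 155, 155, 155]
[ 0.4718 -0.2735  0.2267] 21.947756795790692
```

```bash
python3 - <<'E'
from est import *
c=Cam("wrist"); o=observe()
P=c.onz([[317.8,185.5],[317.7,185.8],[317.2,157],[318.3,213]],.046); print(P)
print(np.linalg.norm(P[2]-P[3]),np.degrees(np.arctan2(*(P[2]-P[3])[:2][::-1])))
d=P[:2].mean(0)[:2]; print("box ctr",d,"tcp",o["position"],"shift",(d-o["position"][:2])*1000, c.p)
Q=c.onz([[392,258],[425,168]],0.005); print(Q)
E
```

```text
[[ 0.4685 -0.2761  0.046 ]
 [ 0.4681 -0.2761  0.046 ]
 [ 0.4992 -0.2629  0.046 ]
 [ 0.4371 -0.2894  0.046 ]]
0.06754156978067863 23.11346184321409
box ctr [ 0.4683 -0.2761] tcp [ 0.4716 -0.2737  0.2267] shift [-3.3446 -2.3412] [ 0.546  -0.2437  0.3837]
[[ 0.4003 -0.4174  0.005 ]
 [ 0.5324 -0.3997  0.005 ]]
```

Call:
{"fn": "drive_tool", "kwargs": {"steps": [[0.3, 1, 0, -30, 0.02], [0.3, 0, 0, -38, 0], [0.3, 0, 0, -38, 0], [0.3, 0, 0, -38, 0], [0.3, 0, 0, -33, 0], [0.3, 0, 0, -20, 0], [0.3, 0, 0, -15, 0], [1, 0, 0, 0, 0], [1, 0, 0, 0, 0], [1, 0, 0, 0, 0], [1, 0, 0, 0, 0], [1, 0, 0, 0, 0], [1, 0, 0, 0, 0]], "grip_force": 25}}

```text
clock: 2.53
position: [0.4742, -0.2729, 0.016]
ee_rot: [3.076, 0.631, 0.002]
force: [-1.0, 0.2, 7.4]
width: 0.391
gripper_force: 25.0
```

Call:
{"fn": "drive_tool", "kwargs": {"steps": [[1, 0, 0, 30, 0], [1, 0, 0, 40, 0], [1, 2, 20, 35, 0], [1, 3, 25, 30, -0.12], [1, 3, 25, 30, -0.12], [1, 4, 30, 25, -0.12], [1, 4, 30, 25, -0.12], [1, 4, 35, 20, -0.12], [1, 4, 35, 15, -0.05], [1, 4, 38, 10, 0], [1, 4, 38, 0, 0], [1, 0, 3, 0, 0], [1, 0, 0, 0, 0], [1, 0, 0, 0, 0]]}}

```text
clock: 3.7
position: [0.5051, 0.0058, 0.2743]
ee_rot: [3.118, -0.379, -0.0]
force: [-1.0, -1.3, -2.1]
width: 0.391
gripper_force: 25.0
```

```bash
python3 - <<'E'
from est import *
c=Cam("wrist");c.save("pics/w2.png"); print(observe()["position"],c.p,observe()["force"])
E
```

```text
[0.5051 0.0049 0.2742] [ 0.5828 -0.013   0.4314] [ 0.5292 -0.535  -1.8109]
```

View pics/w2.png

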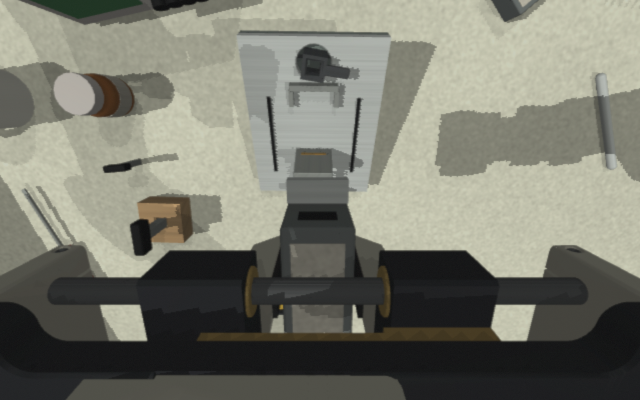

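```bash
python3 - <<'E'
import cv2,numpy as np
w=cv2.imread("pics/w2.png"); s=cv2.imread("pics/scene0.png")
r=lambda im,x,y,W,h,k:cv2.resize(im[y:y+h,x:x+W],None,fx=k,fy=k,interpolation=cv2.INTER_CUBIC)
im=np.zeros((600,800,3),np.uint8)
im[:250,:800]=r(w,235,25,160,50,5)
im[250:600,:400]=r(w,275,75,80,70,5)
im[250:600,400:800]=r(s,265,165,100,88,4)[:350]
cv2.imwrite("pics/crop2.png",cv2.convertScaleAbs(im,alpha=1.3,beta=10))
E
```

```text
(no output)
```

View pics/crop2.png

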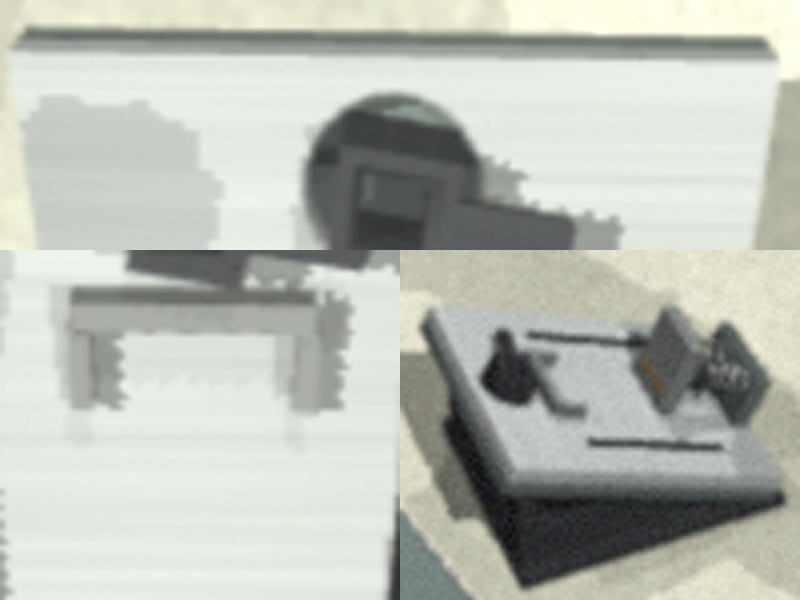

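```bash
cat > deck.py <<'E'
from est import *
def T(p,D): return p[:3]+np.atleast_2d(D)/1000.@(R.from_euler("ZYX",[p[3],-np.radians(25),0]).as_matrix()).T
E
python3 - <<'E'
from deck import *
c=Cam("wrist");t=Cam("top");s=Cam("scene")
obs=[(c,[50,75,0],[237.4,35]),(c,[50,-75,0],[390.6,36.4]),(c,[0,26,10],[289,91]),(c,[0,-26,10],[338,91.2]),(c,[-18,24.5,8],[291.4,106.6]),(c,[-18,-24.5,8],[336,107]),
(t,[50,75,0],[303.2,152]),(t,[50,-75,0],[352.5,164.2]),(t,[-145,75,0],[288.2,215.7]),(t,[-145,-75,0],[336.2,228]),
(s,[50,-75,0],[272,180.5]),(s,[50,75,0],[292.5,222]),(s,[-145,75,0],[360.5,220.5])]
f=lambda p:np.concatenate([(k.proj(T(p,d))[0]-u) for k,d,u in obs])
r=least_squares(f,[.6,0,.08,-.24],loss="soft_l1"); print(r.x,np.degrees(r.x[3])); print(f(r.x).reshape(-1,2))
np.save("deck.npy",r.x)
print(T(r.x,[[25,0,16],[-74,0,54]]),c.proj(T(r.x,[[25,0,16],[-74,0,54]])))
o=observe();tx=R.from_rotvec(o["ee_rot"]).as_matrix()[:2,0];print(np.degrees(np.arctan2(tx[1],tx[0])),o["position"])
E
```

```text
[ 0.6073 -0.0169  0.085  -0.2477] -14.194647579286954
[[-0.2741  0.9119]
 [-0.3991  0.4421]
 [ 0.4036 -0.1091]
 [ 0.1032 -0.0403]
 [ 0.4096 -0.3519]
 [-0.1824 -0.5159]
 [-1.1026  0.5825]
 [-0.3435  0.8354]
 [-0.2589 -1.1279]
 [-0.185  -1.3266]
 [-1.0532 -2.0161]
 [ 0.0151 -2.4938]
 [-0.8757  0.7999]]
[[ 0.6227 -0.0207  0.1101]
 [ 0.5202  0.0052  0.1027]] [[313.6372  68.4821]
 [313.5609 171.6842]]
-14.03412136144905 [0.5054 0.0045 0.2742]
```

Call:
{"fn": "drive_tool", "kwargs": {"steps": [[1, 29, -5, -30, 0], [1, 30, -5, -30, 0], [1, 0, 0, -30, 0], [1, 0, 0, -25, 0], [1, 0, 0, -14, 0], [1, 0, 0, 0, 0], [1, 0, 0, 0, 0]]}}

```text
clock: 4.48
position: [0.5631, -0.0048, 0.1459]
ee_rot: [3.118, -0.382, -0.003]
force: [0.5, 0.0, -1.6]
width: 0.393
gripper_force: 25.0
```

```bash
python3 - <<'E'
from deck import *
c=Cam("wrist");s=Cam("scene"); p=np.load("deck.npy"); o=observe(); print(o["position"],o["force"])
r=lambda im,x,y,W,h,k:cv2.resize(im[y:y+h,x:x+W,::-1],None,fx=k,fy=k,interpolation=cv2.INTER_CUBIC)
im=np.zeros((600,800,3),np.uint8)
im[:300,:600]=r(c.im,170,0,300,150,2)[:300]; im[300:,:480]=r(s.im,255,145,120,75,4)
cv2.imwrite("pics/load1.png",cv2.convertScaleAbs(im,alpha=1.3,beta=10))
print(c.proj(T(p,[[0,26,10],[0,-26,10],[25,0,16],[50,75,0],[50,-75,0]])))
E
```

```text
[ 0.5645 -0.0043  0.1476] [-0.5186  0.6357 -2.1351]
[[282.1059 167.0322]
 [355.1735 167.3454]
 [318.9908 140.6477]
 [198.8427  91.488 ]
 [439.3751  92.6884]]
```

View pics/load1.png

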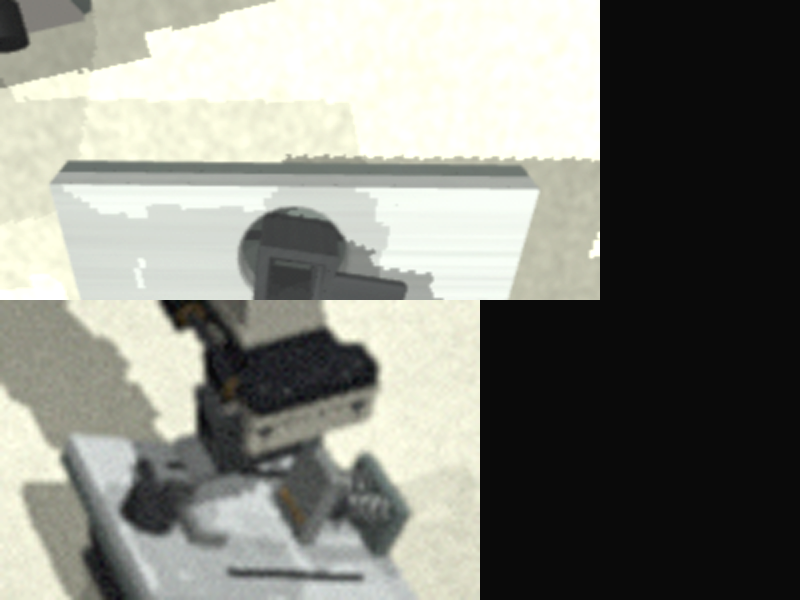

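Call:
{"fn": "drive_tool", "kwargs": {"steps": [[1, 0, -1, -20, 0], [1, 0, 0, -10, 0], [1, 0, 0, -3, 0], [1, 0, 0, -2, 0], [1, 0, 0, 0, 0], [1, 0, 0, 0, 0]]}}

```text
clock: 5.08
position: [0.563, -0.0047, 0.1126]
ee_rot: [3.118, -0.38, -0.001]
force: [-5.2, 0.5, 6.0]
width: 0.391
gripper_force: 25.0
```

Call:
{"fn": "drive_tool", "kwargs": {"steps": [[1, -1, 0, -3, 0], [1, -1, 0, -3, 0], [1, -1, 0, -3, 0], [1, 0, 0, 0, 0], [1, 0, 0, 0, 0]]}}

```text
clock: 5.5
position: [0.5607, -0.0043, 0.1042]
ee_rot: [-3.118, 0.379, -0.001]
force: [-6.8, 2.0, 10.1]
width: 0.391
gripper_force: 25.0
```

Call:
{"fn": "drive_tool", "kwargs": {"steps": [[1, -4, 1, -2, 0], [1, -4, 1, -2, 0], [1, -4, 1, -2, 0], [1, 0, 0, 0, 0], [1, 0, 0, 0, 0]]}}

```text
clock: 5.92
position: [0.5515, -0.0019, 0.0985]
ee_rot: [-3.117, 0.38, -0.01]
force: [5.2, -0.7, 5.9]
width: 0.391
gripper_force: 25.0
```

```bash
python3 - <<'E'
from deck import *
c=Cam("wrist");s=Cam("scene"); p=np.load("deck.npy"); o=observe(); print(o["position"],o["force"])
r=lambda im,x,y,W,h,k:cv2.resize(im[y:y+h,x:x+W,::-1],None,fx=k,fy=k,interpolation=cv2.INTER_CUBIC)
im=np.zeros((600,800,3),np.uint8)
im[:225,:600]=r(c.im,220,90,200,75,3); im[225:,:625]=r(s.im,260,145,125,75,5)
cv2.imwrite("pics/load2.png",cv2.convertScaleAbs(im,alpha=1.4,beta=15))
E
```

```text
[ 0.5516 -0.0019  0.0984] [ 5.3063 -0.4596  5.8712]
```

View pics/load2.png

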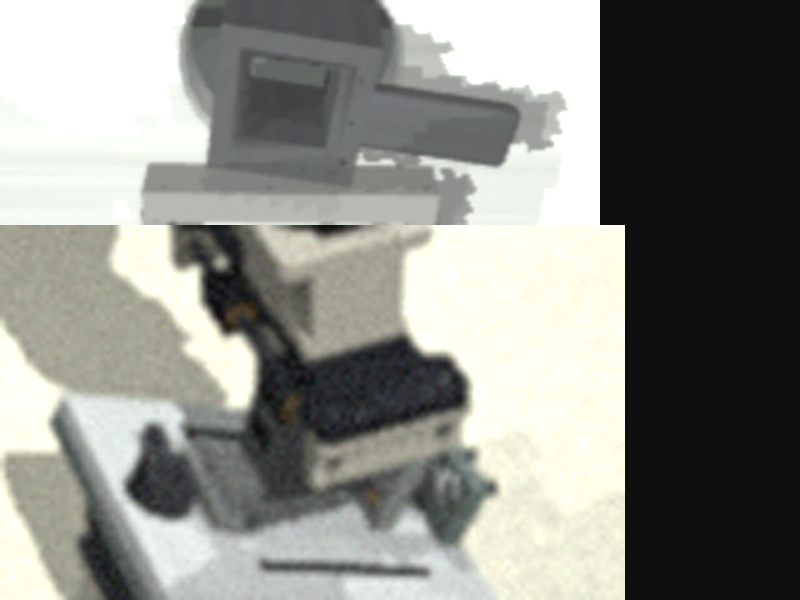

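Call:
{"fn": "drive_tool", "kwargs": {"steps": [[1, -4, 1, -2, 0], [1, 1, 0, -3, 0], [1, 1, -1, -3, 0], [1, 2, 0, -3, 0], [1, 1, -1, -3, 0], [1, 1, 0, -2, 0], [1, 0, 0, 0, 0], [1, 0, 0, 0, 0]]}}

```text
clock: 6.68
position: [0.5508, -0.0021, 0.082]
ee_rot: [-3.118, 0.379, -0.001]
force: [-4.8, 2.0, 13.3]
width: 0.391
gripper_force: 25.0
```

Call:
{"fn": "drive_tool", "kwargs": {"steps": [[1, 1, 0, -2, 0], [1, 1, 0, -2, 0], [1, 0, 0, -1, 0], [1, 0, 0, 0, 0], [1, 0, 0, 0, 0]]}}

```text
clock: 7.1
position: [0.5515, -0.0023, 0.0768]
ee_rot: [-3.118, 0.38, 0.003]
force: [-8.0, 2.0, 17.2]
width: 0.39
gripper_force: 25.0
```

```bash
cat > g.py <<'E'
from deck import *
p=np.load("deck.npy"); o=observe(); M=R.from_euler("ZYX",[p[3],-np.radians(25),0]).as_matrix()
print("tcp",o["position"],"grasp in deck mm",(o["position"]+[0,0,.0188]-p[:3])@M*1000,"F deck",o["force"]@M,"w",o["width"])
E
python3 g.py
```

```text
tcp [ 0.5515 -0.0023  0.0768] grasp in deck mm [-47.7713   0.4613  33.9892] F deck [-0.1968 -0.0511 19.0557] w 0.3900693689359136
```

Call:
{"fn": "drive_tool", "kwargs": {"steps": [[1, 1, 0, -2, 0], [1, 0, 0, 0, 0], [0.4, 0, 0, 0, 0], [0.4, 0, 0, 0, 0], [0.4, 0, 0, 0, 0], [0.4, 0, 0, 0, 0], [0.3, 0, 0, 0, 0], [0.3, 0, 0, 20, 0], [0.3, 0, 0, 30, 0], [0.3, -10, 5, 40, 0], [0.3, -20, 8, 40, 0], [0.3, -20, 8, 30, 0], [0.3, 0, 0, 0, 0], [0.3, 0, 0, 0, 0]]}}

```text
clock: 8.27
position: [0.5056, 0.018, 0.2319]
ee_rot: [-3.118, 0.378, -0.006]
force: [1.1, -0.2, -0.1]
width: 0.7
gripper_force: 0.0
```

```bash
python3 g.py; python3 - <<'E'
from deck import *
c=Cam("wrist");s=Cam("scene"); p=np.load("deck.npy")
r=lambda im,x,y,W,h,k:cv2.resize(im[y:y+h,x:x+W,::-1],None,fx=k,fy=k,interpolation=cv2.INTER_CUBIC)
im=np.zeros((600,800,3),np.uint8)
im[:400,:640]=r(c.im,160,40,320,200,2); im[400:,640-320:640]=r(s.im,275,165,80,50,4)
t=Cam("top"); im[400:,:240]=r(t.im,290,145,60,50,4)
cv2.imwrite("pics/load3.png",cv2.convertScaleAbs(im,alpha=1.4,beta=15)); cv2.imwrite("pics/w3raw.png",c.im[:,:,::-1])
print(c.proj(T(p,[[0,18,8],[0,-18,8],[-14,18,46],[-14,-18,46],[-84,18,46],[-84,-18,46],[-84,22,54],[-84,-22,54]])).round(0).tolist())
E
```

```text
tcp [0.5056 0.018  0.2319] grasp in deck mm [-27.0552   8.8345 195.489 ] F deck [ 0.9752  0.0352 -0.5848] w 0.6998226570580134
[[308.0, 85.0], [347.0, 85.0], [307.0, 117.0], [349.0, 118.0], [309.0, 181.0], [344.0, 181.0], [304.0, 186.0], [348.0, 186.0]]
```

View pics/load3.png

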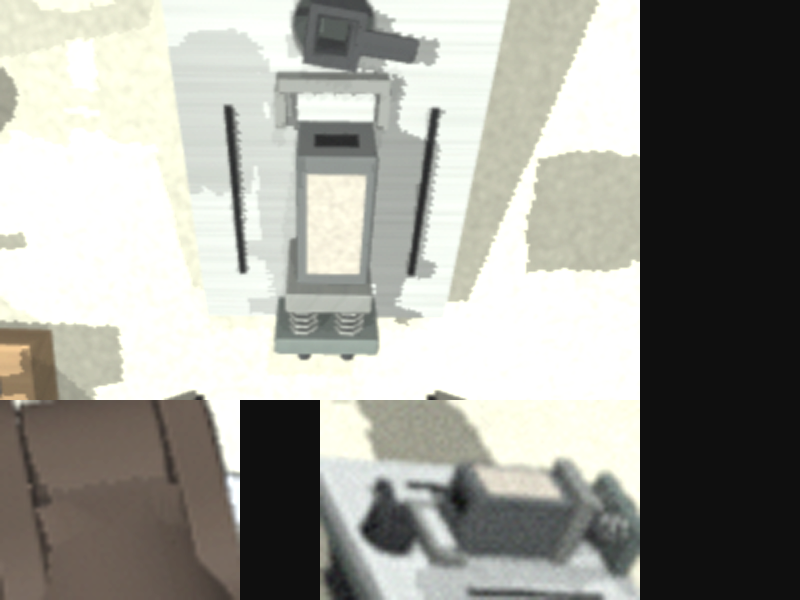

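```bash
python3 - <<'E'
from deck import *
c=Cam("wrist"); p=np.load("deck.npy")
for off in (0,.002):
    q=p.copy(); q[2]+=off
    print(c.proj(T(q,[[0,0,10],[6,0,10],[0,0,8],[-14,0,8],[-14,0,46],[-84,0,46],[-84,0,54],[-96,0,54]])).round(1)[:,1].tolist(), c.proj(T(q,[[25,0,16],[50,75,0],[50,-75,0]])).round(1).tolist())
g=cv2.cvtColor(c.im,cv2.COLOR_RGB2GRAY).astype(int)
for x in (318,327,336): print(x,[int(v) for v in g[70:130,x]])
print([int(v) for v in g[165:220,327]])
print([int(v) for v in g[95,290:365]])
E
```

```text
[84.0, 77.3, 83.2, 98.0, 116.2, 180.5, 185.5, 194.6] [[326.9, 56.9], [236.8, 18.2], [417.6, 19.4]]
[83.8, 77.1, 83.0, 97.9, 116.3, 181.0, 186.0, 195.1] [[327.0, 56.5], [236.2, 17.4], [418.4, 18.6]]
318 [70, 112, 142, 149, 101, 78, 75, 80, 111, 119, 122, 123, 123, 123, 124, 152, 161, 163, 169, 173, 173, 170, 167, 166, 166, 169, 171, 172, 165, 98, 68, 65, 65, 66, 64, 53, 32, 22, 20, 22, 20, 28, 54, 65, 67, 67, 71, 92, 99, 99, 98, 97, 98, 98, 98, 102, 135, 161, 166, 166]
327 [62, 66, 89, 141, 108, 79, 74, 78, 103, 115, 117, 119, 123, 123, 124, 128, 156, 163, 170, 173, 174, 171, 168, 166, 166, 168, 170, 172, 165, 99, 68, 65, 65, 65, 65, 57, 32, 21, 21, 22, 21, 28, 53, 64, 66, 67, 70, 88, 98, 98, 97, 97, 98, 97, 97, 102, 133, 161, 167, 166]
336 [69, 72, 90, 93, 82, 77, 74, 79, 109, 122, 123, 123, 123, 124, 122, 119, 158, 165, 167, 171, 174, 172, 169, 165, 165, 167, 171, 172, 166, 111, 72, 66, 66, 65, 66, 62, 37, 24, 24, 24, 23, 26, 47, 64, 66, 67, 69, 86, 99, 99, 98, 97, 97, 98, 98, 101, 130, 156, 162, 162]
[158, 160, 163, 163, 163, 166, 167, 167, 165, 164, 164, 137, 105, 97, 96, 95, 83, 85, 85, 84, 84, 88, 121, 127, 125, 124, 122, 122, 123, 125, 124, 93, 97, 89, 80, 91, 88, 78, 86, 88, 83, 77, 75, 76, 91, 111, 110, 110, 110, 109, 108, 116, 162, 173, 175]
[148, 148, 148, 147, 141, 130, 124, 123, 123, 123, 114, 95, 106, 106, 90, 86, 109, 151, 167, 168, 168, 169, 169, 168, 168, 168, 168, 168, 169, 168, 169, 169, 169, 169, 169, 168, 168, 168, 168, 168, 168, 168, 167, 168, 168, 168, 167, 167, 168, 168, 167, 168, 167, 166, 161, 135, 86, 84, 114, 123, 124, 123, 122, 117, 113, 112, 112, 118, 138, 165, 167, 167, 167, 167, 167]
```

Call:
{"fn": "drive_tool", "kwargs": {"steps": [[0.3, -10, 28, 0, 0], [0.3, -11, 34, 0, 0], [0.3, -12, 34, 0, 0], [0.3, -12, 34, 0, 0], [0.3, -12, 34, 0, 0], [0.3, -12, 34, 0, 0], [0.3, -11, 34, 0, 0], [0.3, 0, 0, 0, 0], [0.3, 0, 0, 0, 0], [0.3, 0, 0, 0, 0]]}}

```text
clock: 9.3
position: [0.4253, 0.2486, 0.2288]
ee_rot: [3.117, -0.38, -0.003]
force: [0.0, -0.6, -0.2]
width: 0.703
gripper_force: 0.0
```

```bash
python3 - <<'E'
from est import *
c=Cam("wrist"); o=observe(); c.save("pics/k1.png"); tx=R.from_rotvec(o["ee_rot"]).as_matrix()[:2,0]
print(o["position"],np.degrees(np.arctan2(tx[1],tx[0])),c.p,c.proj([[.484,.237,.094]]))
hsv=cv2.cvtColor(c.im,cv2.COLOR_RGB2HSV).astype(int)
V=hsv[...,2]; m=((V<45)).astype(np.uint8); m[245:]=0
n,l,st,ce=cv2.connectedComponentsWithStats(m)
for i in range(1,n):
    if st[i,4]>60: print(i,st[i],ce[i]); rect(c,l==i,.094,"k")
w=((hsv[...,0]>5)&(hsv[...,0]<20)&(hsv[...,1]>90)&(V>60)).astype(np.uint8); w[245:]=0
n,l,st,ce=cv2.connectedComponentsWithStats(w)
for i in range(1,n):
    if st[i,4]>200: print("wood",st[i],ce[i]); rect(c,l==i,.034,"wood")
E
```

```text
[0.4256 0.2481 0.229 ] -13.989890174827403 [0.5032 0.2299 0.3858] [[314.0482 132.6202]]
1 [  0   0  15  16 184] [6.5326 6.125 ]
k ctr 649.526611328125 465.86297607421875 size 12.451655387878418 11.295732498168945 longaxis yaw -31.64490509033203 centroid [649.318  466.4004]
2 [471   0  19  50 126] [480.0317  23.5   ]
k ctr 538.293212890625 74.7829360961914 size 38.926822662353516 2.0025811195373535 longaxis yaw -26.009788513183594 centroid [539.6815  74.0696]
3 [260  38  28  13 287] [273.5679  44.2125]
k ctr 566.436279296875 253.43014526367188 size 24.01869010925293 9.005814552307129 longaxis yaw 81.26388549804688 centroid [566.6855 253.2266]
7 [302 108  14  45 553] [308.3743 130.1971]
k ctr 487.2402038574219 241.71485900878906 size 41.3776741027832 12.160212516784668 longaxis yaw -16.55872344970703 centroid [487.4658 241.7375]
8 [383 195  80   6 335] [421.2597 197.4657]
k ctr 394.1728820800781 144.52688598632812 size 81.59539794921875 5.346297264099121 longaxis yaw 76.08834075927734 centroid [394.6361 146.1057]
wood [ 285  100   51   54 2036] [310.058  125.2245]
wood ctr 487.1776123046875 241.53448486328125 size 58.93843078613281 57.48271942138672 longaxis yaw -15.696098327636719 centroid [489.2199 240.8326]
```

Call:
{"fn": "drive_tool", "kwargs": {"steps": [[0.5, 30, -3, 0, -0.045], [0.5, 31, -3.5, 0, 0], [0.5, 0, 0, -35, 0], [0.5, 0, 0, -38, 0], [0.5, 0, 0, -38, 0], [0.5, 0, 0, -30, 0], [0.5, 0, 0, -22, 0], [0.5, 0, 0, 0, 0], [1, 0, 0, 0, 0], [1, 0, 0, 0, 0], [1, 0, 0, 0, 0], [1, 0, 0, 0, 0], [1, 0, 0, 0, 0]], "grip_force": 15}}

```text
clock: 10.43
position: [0.487, 0.2432, 0.0683]
ee_rot: [-3.108, 0.45, -0.003]
force: [0.6, 0.0, -1.0]
width: 0.19
gripper_force: 0.0
```

Call:
{"fn": "drive_tool", "kwargs": {"steps": [[1, 0, 0, 0, 0], [1, 0, 0, 0, 0], [1, 0, 0, 10, 0], [1, 0, 0, 10, 0], [1, 0, 0, 0, 0], [1, 0, 0, 0, 0]], "grip_force": 15}}

```text
clock: 10.93
position: [0.4867, 0.2433, 0.088]
ee_rot: [-3.108, 0.45, -0.002]
force: [0.3, -0.2, -1.5]
width: 0.148
gripper_force: 15.0
```

Call:
{"fn": "drive_tool", "kwargs": {"steps": [[1, -4, 1, 0, 0], [1, -4, 1, -0.5, 0], [1, -4, 1, -0.5, 0], [1, -4, 1.5, -1, 0], [1, -4, 1, -1, 0], [1, -4, 1, -1, 0], [1, -4, 1.5, -1.5, 0], [1, -3, 1, -1.5, 0], [1, 0, 0, 0, 0], [1, 0, 0, 0, 0]]}}

```text
clock: 11.77
position: [0.4544, 0.2519, 0.0796]
ee_rot: [3.109, -0.449, -0.002]
force: [-0.6, 0.1, -0.7]
width: 0.153
gripper_force: 15.0
```

Call:
{"fn": "drive_tool", "kwargs": {"steps": [[1, 0, 0, 15, 0], [1, 0, 0, 35, 0], [1, 0, 0, 40, 0], [1, 0, 0, 30, 0.041], [1, 0, 0, 0, 0], [1, 0, 0, 0, 0]]}}

```text
clock: 12.27
position: [0.4557, 0.2523, 0.2013]
ee_rot: [-3.116, 0.387, -0.003]
force: [-0.2, -0.2, -1.6]
width: 0.152
gripper_force: 15.0
```

```bash
python3 - <<'E'
from est import *
c=Cam("wrist"); s=Cam("scene"); o=observe(); c.save("pics/k2w.png"); s.save("pics/k2s.png")
g=o["position"]+[0,0,.0188]; Rt=R.from_rotvec(o["ee_rot"]).as_matrix(); tx=Rt[:,0]
print(o["position"],np.degrees(np.arctan2(tx[1],tx[0])),o["width"])
for a in (0,15,25,35):
    a=np.radians(a); d=np.array([*tx[:2]*np.sin(a),-np.cos(a)])
    P=np.array([g,g+.015*d,g+.079*d]); print(np.degrees(a),c.proj(P).round(0).tolist(),s.proj(P).round(0).tolist())
r=lambda im,x,y,W,h,k:cv2.resize(im[y:y+h,x:x+W,::-1],None,fx=k,fy=k,interpolation=cv2.INTER_CUBIC)
q=s.proj([g])[0].astype(int)
im=np.zeros((600,800,3),np.uint8); im[:300,:800]=r(c.im,220,170,200,75,4); im[300:,:400]=r(s.im,q[0]-40,q[1]-15,80,60,5)
cv2.imwrite("pics/k2.png",cv2.convertScaleAbs(im,alpha=1.3,beta=15)); print(q)
E
```

```text
[0.4544 0.2513 0.1988] -14.160863315520198 0.14999503358433022
0.0 [[320.0, 269.0], [320.0, 256.0], [319.0, 218.0]] [[434.0, 195.0], [432.0, 200.0], [427.0, 221.0]]
14.999999999999998 [[320.0, 269.0], [320.0, 251.0], [319.0, 194.0]] [[434.0, 195.0], [431.0, 201.0], [419.0, 223.0]]
25.0 [[320.0, 269.0], [320.0, 247.0], [319.0, 179.0]] [[434.0, 195.0], [430.0, 201.0], [415.0, 223.0]]
35.0 [[320.0, 269.0], [320.0, 245.0], [319.0, 164.0]] [[434.0, 195.0], [429.0, 200.0], [410.0, 223.0]]
[433 195]
```

```bash
python3 - <<'E'
import cv2
g=cv2.imread("pics/k2w.png",0).astype(int)
for x in (312,319,326): print(x,g[150:260:2,x].tolist())
for y in (175,185,195,210,225,240): print(y,g[y,290:350:2].tolist())
E
```

```text
312 [99, 91, 84, 87, 90, 91, 92, 113, 121, 119, 104, 86, 74, 72, 71, 72, 72, 71, 72, 71, 71, 71, 70, 71, 71, 71, 70, 71, 71, 70, 70, 71, 70, 70, 70, 71, 35, 20, 17, 18, 19, 19, 19, 18, 20, 19, 19, 18, 18, 18, 21, 24, 25, 24, 20]
319 [70, 67, 70, 71, 75, 66, 74, 115, 121, 118, 103, 73, 72, 72, 72, 71, 72, 72, 72, 72, 71, 72, 72, 71, 71, 71, 71, 72, 72, 71, 72, 72, 72, 72, 71, 71, 37, 19, 18, 20, 18, 19, 20, 19, 20, 19, 20, 20, 20, 19, 20, 25, 25, 21, 20]
326 [95, 90, 89, 92, 91, 90, 92, 127, 130, 123, 118, 100, 100, 96, 94, 94, 95, 100, 97, 97, 95, 89, 91, 91, 91, 85, 84, 84, 77, 76, 76, 75, 75, 74, 74, 73, 45, 17, 20, 20, 19, 18, 20, 18, 19, 18, 18, 19, 16, 19, 19, 22, 23, 21, 17]
175 [163, 147, 129, 129, 130, 130, 130, 130, 130, 120, 76, 73, 71, 71, 72, 72, 72, 72, 102, 130, 129, 128, 129, 129, 134, 144, 144, 145, 139, 131]
185 [163, 149, 153, 152, 154, 156, 157, 157, 158, 140, 71, 71, 70, 71, 72, 72, 72, 71, 98, 156, 160, 155, 153, 159, 160, 159, 166, 167, 172, 171]
195 [173, 173, 171, 170, 171, 169, 169, 170, 171, 132, 70, 71, 70, 70, 72, 71, 71, 71, 92, 163, 168, 172, 170, 167, 168, 176, 176, 169, 168, 173]
210 [173, 173, 169, 172, 176, 171, 171, 170, 166, 87, 70, 70, 70, 71, 71, 71, 70, 71, 76, 165, 172, 176, 172, 172, 173, 170, 172, 172, 172, 172]
225 [179, 178, 173, 161, 158, 158, 160, 143, 43, 20, 19, 18, 17, 19, 19, 20, 21, 18, 18, 30, 137, 178, 176, 176, 172, 173, 168, 166, 156, 122]
240 [83, 82, 81, 82, 81, 74, 26, 17, 18, 20, 19, 19, 19, 19, 19, 19, 20, 18, 18, 18, 20, 23, 61, 82, 82, 82, 82, 82, 84, 102]
```

```bash
python3 - <<'E'
from est import *
c=Cam("wrist"); o=observe(); g=o["position"]+[0,0,.0188]; tx=R.from_rotvec(o["ee_rot"]).as_matrix()[:,0]
im=cv2.cvtColor(c.im,cv2.COLOR_RGB2GRAY).astype(int)
for y in range(154,178,2): print(y,im[y,296:342:2].tolist(), c.im[y,319].tolist())
print(o["position"])
for off in (2,4):
  for a in (20,25,30,35):
    b=np.radians(a); h=np.array([*tx[:2],0]); d=h*np.sin(b)-np.array([0,0,np.cos(b)]); n=h*np.cos(b)+np.array([0,0,np.sin(b)])
    P=[g+(n*u+d*v)/1000 for u,v in ((22,11+off),(6,71+off),(5,73+off),(4,75+off),(-4,75+off))]; print(off,a,c.proj(P)[:,1].round(1))
E
```

```text
154 [131, 130, 131, 131, 130, 130, 127, 86, 72, 72, 72, 71, 71, 72, 86, 134, 147, 147, 147, 147, 147, 147, 146] [83, 69, 51]
156 [132, 132, 131, 131, 131, 131, 128, 92, 72, 71, 71, 71, 70, 71, 88, 138, 147, 147, 147, 147, 147, 147, 147] [82, 69, 50]
158 [134, 133, 133, 133, 132, 133, 130, 94, 71, 72, 72, 71, 72, 67, 87, 139, 148, 148, 147, 147, 147, 147, 147] [81, 67, 50]
160 [133, 133, 132, 133, 133, 133, 131, 93, 65, 66, 65, 65, 64, 63, 84, 138, 148, 149, 148, 148, 147, 147, 147] [76, 63, 48]
162 [124, 124, 125, 130, 131, 131, 129, 98, 95, 98, 101, 103, 106, 107, 116, 137, 147, 147, 147, 147, 146, 146, 146] [123, 102, 74]
164 [121, 121, 121, 125, 126, 125, 125, 123, 124, 123, 123, 124, 124, 124, 127, 135, 146, 146, 146, 146, 146, 145, 145] [146, 121, 88]
166 [121, 121, 121, 121, 121, 121, 120, 120, 120, 120, 120, 120, 120, 121, 128, 129, 132, 145, 147, 146, 146, 147, 148] [141, 116, 84]
168 [120, 120, 120, 120, 119, 119, 119, 119, 119, 119, 119, 119, 118, 119, 119, 119, 120, 123, 134, 135, 135, 135, 135] [139, 115, 83]
170 [123, 122, 123, 123, 123, 122, 122, 118, 104, 100, 99, 99, 99, 102, 110, 118, 120, 119, 121, 126, 134, 134, 134] [111, 97, 77]
172 [128, 128, 129, 128, 128, 128, 122, 93, 85, 74, 72, 72, 73, 72, 75, 103, 126, 125, 126, 129, 140, 141, 140] [72, 74, 70]
174 [131, 131, 130, 129, 130, 130, 122, 87, 76, 72, 72, 73, 72, 72, 73, 102, 129, 129, 129, 129, 134, 145, 146] [71, 73, 70]
176 [128, 128, 127, 128, 128, 128, 119, 83, 73, 72, 72, 72, 73, 72, 72, 96, 129, 128, 128, 128, 129, 129, 139] [72, 73, 70]
[0.4542 0.2511 0.1984]
2 20 [222.1 183.5 183.1 182.8 191.8]
2 25 [223.1 176.6 176.  175.4 184.2]
2 30 [224.5 169.8 169.  168.2 176.8]
2 35 [226.3 163.4 162.3 161.3 169.6]
4 20 [219.6 182.  181.6 181.3 190.2]
4 25 [220.3 174.8 174.3 173.7 182.5]
4 30 [221.4 167.9 167.1 166.3 174.9]
4 35 [222.9 161.2 160.2 159.2 167.5]
```

Call:
{"fn": "drive_tool", "kwargs": {"steps": [[1, 8, -30, 0, 0], [1, 8, -35, 0, 0], [1, 8, -36, 0, 0], [1, 8, -36, 0, 0], [1, 8, -36, 0, 0], [1, 9, -36, 0, 0], [1, 9, -35, 0, 0], [1, 0, 0, 0, 0], [1, 0, 0, 0, 0], [1, 0, 0, 0, 0]]}}

```text
clock: 13.25
position: [0.5123, 0.0084, 0.1987]
ee_rot: [-3.118, 0.387, 0.004]
force: [0.2, 0.6, -0.6]
width: 0.154
gripper_force: 15.0
```

```bash
python3 g.py; python3 - <<'E'
from deck import *
c=Cam("wrist"); c.save("pics/k3w.png"); p=np.load("deck.npy"); o=observe()
for off in (0,.002):
    q=p+[0,0,off,0]; print(c.proj(T(q,[[25,0,16],[25,0,-5],[50,75,0],[50,-75,0],[0,26,10],[0,-26,10],[-18,24.5,8]])).round(1).tolist())
g=cv2.cvtColor(c.im,cv2.COLOR_RGB2GRAY).astype(int)
u,v=c.proj(T(p,[25,0,16]))[0].astype(int)
for y in range(v-28,v+34,2): print(y,g[y,u-36:u+40:2].tolist())
print(u,v)
E
```

```text
tcp [0.5123 0.0084 0.1987] grasp in deck mm [-33.0816   1.1414 161.6065] F deck [-0.2536  0.6422 -0.5415] w 0.15383612995652382
[[318.9, 63.3], [318.8, 54.8], [217.8, 20.4], [420.2, 20.9], [287.4, 92.6], [350.1, 92.7], [290.6, 112.1]]
[[319.0, 62.9], [318.8, 54.4], [216.9, 19.6], [421.1, 20.1], [287.1, 92.5], [350.3, 92.6], [290.4, 112.1]]
35 [172, 172, 172, 172, 172, 171, 171, 171, 172, 170, 144, 78, 54, 55, 61, 68, 74, 99, 101, 106, 106, 103, 92, 94, 120, 161, 170, 170, 171, 170, 170, 170, 170, 169, 169, 169, 169, 169]
37 [172, 171, 171, 172, 172, 172, 172, 172, 170, 135, 80, 46, 41, 41, 41, 42, 54, 66, 76, 84, 102, 104, 104, 93, 93, 121, 158, 171, 171, 170, 170, 171, 171, 170, 171, 170, 170, 171]
39 [170, 170, 170, 171, 170, 170, 154, 151, 135, 73, 54, 44, 41, 43, 42, 42, 42, 44, 42, 42, 46, 54, 60, 61, 78, 89, 120, 161, 169, 169, 168, 169, 169, 169, 169, 169, 170, 169]
41 [168, 168, 168, 168, 168, 167, 147, 136, 83, 55, 53, 44, 42, 42, 42, 42, 42, 42, 42, 41, 42, 43, 42, 42, 42, 40, 53, 138, 167, 168, 168, 168, 168, 168, 168, 168, 169, 169]
43 [170, 170, 169, 169, 170, 169, 159, 
[... 3966 characters left out ...]
108, 106, 104, 113, 118, 118, 121, 117, 118, 123, 123, 123, 124, 124, 124, 124, 124, 124, 124, 121, 105, 103, 105, 154]
91 [147, 121, 107, 108, 107, 108, 108, 108, 108, 108, 108, 108, 108, 107, 107, 107, 108, 113, 122, 123, 122, 119, 123, 123, 123, 124, 124, 123, 124, 124, 124, 124, 124, 115, 103, 103, 103, 130]
93 [147, 122, 103, 92, 89, 97, 101, 101, 109, 109, 116, 114, 103, 104, 108, 112, 118, 126, 121, 126, 122, 130, 130, 116, 119, 128, 129, 128, 128, 123, 121, 123, 125, 116, 100, 103, 110, 115]
95 [149, 130, 104, 107, 86, 83, 84, 90, 138, 140, 143, 139, 133, 137, 139, 141, 160, 168, 156, 161, 166, 162, 163, 157, 157, 162, 163, 167, 163, 141, 81, 116, 119, 121, 106, 105, 114, 157]
318 63
```

Call:
{"fn": "drive_tool", "kwargs": {"steps": [[1, 10, -2, 0, -0.04], [1, 14, -3, -2, -0.04], [1, 14, -3, -3, 0], [1, 14, -3, -5, 0], [1, 14, -2, -5, 0], [1, 0, 0, 0, 0], [1, 0, 0, 0, 0], [1, 0, 0, 0, 0]]}}

```text
clock: 13.97
position: [0.5783, -0.0037, 0.1847]
ee_rot: [-3.1, 0.508, 0.002]
force: [0.1, -0.6, -1.5]
width: 0.151
gripper_force: 15.0
```

```bash
cat > k.py <<'E'
from deck import *
p=np.load("deck.npy"); M=R.from_euler("ZYX",[p[3],-np.radians(25),0]).as_matrix(); p[:3]+=M@[.0003,.002,.0005]
o=observe(); g=o["position"]+[0,0,.0188]; tx=R.from_rotvec(o["ee_rot"]).as_matrix()[:,0]; b=np.radians(28)
tip=g+.0787*(np.array([*tx[:2]*np.sin(b),-np.cos(b)]))
print("G",((g-p[:3])@M*1000).round(1),"tip28",((tip-p[:3])@M*1000).round(1),"F",(o["force"]@M).round(1),"yaw",np.arctan2(tx[1],tx[0])-p[3],o["position"])
E
python3 k.py; python3 - <<'E'
from deck import *
c=Cam("wrist"); s=Cam("scene"); g=cv2.cvtColor(c.im,cv2.COLOR_RGB2GRAY).astype(int)
for y in range(150,216,3): print(y,g[y,282:358:2].tolist())
E
```

```text
G [ 21.4   3.6 120.2] tip28 [25.4  0.8 41.6] F [-0.4 -0.6 -1.4] yaw -0.07702341889981928 [ 0.5783 -0.0037  0.1847]
150 [156, 156, 156, 156, 155, 156, 148, 100, 84, 75, 51, 57, 55, 37, 33, 34, 34, 34, 34, 33, 34, 37, 47, 57, 50, 55, 54, 45, 44, 46, 46, 49, 49, 54, 54, 60, 70, 73]
153 [153, 153, 152, 152, 152, 152, 151, 127, 95, 89, 66, 57, 54, 37, 34, 35, 34, 33, 34, 34, 37, 40, 49, 57, 54, 64, 65, 65, 61, 48, 48, 48, 49, 48, 48, 48, 49, 49]
156 [153, 153, 153, 152, 152, 152, 152, 151, 131, 104, 61, 58, 55, 39, 36, 37, 37, 39, 39, 38, 41, 39, 50, 60, 57, 64, 65, 64, 47, 45, 46, 46, 47, 45, 46, 45, 45, 46]
159 [154, 155, 154, 154, 155, 155, 155, 155, 155, 148, 74, 57, 55, 39, 37, 39, 43, 42, 42, 42, 43, 42, 52, 60, 58, 61, 59, 49, 48, 45, 45, 44, 46, 45, 45, 46, 45, 45]
162 [156, 156, 156, 156, 156, 156, 156, 156, 156, 155, 82, 58, 55, 43, 43, 45, 47, 46, 47, 47, 47, 47, 57, 61, 65, 88, 114, 88, 88, 87, 64, 54, 58, 46, 51, 50, 50, 51]
165 [152, 152, 152, 151, 151, 149, 149, 147, 146, 144, 80, 57, 59, 58, 58, 60, 59, 59, 60, 61, 62, 61, 61, 60, 54, 70, 78, 79, 79, 78, 78, 77, 67, 65, 90
[... 2144 characters left out ...]
7, 116]
204 [153, 151, 152, 152, 153, 153, 154, 154, 154, 152, 117, 69, 61, 68, 71, 71, 71, 71, 73, 71, 72, 71, 67, 28, 21, 21, 23, 52, 67, 60, 57, 61, 111, 115, 115, 116, 115, 116]
207 [167, 152, 152, 152, 152, 152, 152, 152, 152, 152, 117, 70, 62, 68, 72, 71, 71, 71, 72, 72, 71, 71, 70, 30, 22, 20, 21, 43, 60, 57, 57, 59, 93, 114, 114, 114, 113, 114]
210 [171, 151, 150, 149, 150, 149, 150, 149, 149, 147, 114, 69, 61, 69, 71, 71, 71, 72, 72, 72, 71, 72, 70, 45, 46, 47, 51, 50, 57, 58, 57, 57, 83, 115, 115, 115, 115, 114]
213 [171, 162, 149, 148, 149, 150, 149, 150, 150, 149, 115, 66, 62, 70, 71, 71, 71, 72, 72, 71, 71, 72, 71, 69, 65, 58, 58, 58, 58, 58, 57, 58, 71, 113, 115, 116, 116, 116]
```

Call:
{"fn": "drive_tool", "kwargs": {"steps": [[1, 3, -1, -7, 0], [1, 3, -0.5, -7, 0], [1, 3, -1, -6, 0], [1, 1, 0, -2.5, 0], [1, 1, -0.3, -2.5, 0], [1, 0, 0, 0, 0], [1, 0, 0, 0, 0]]}}

```text
clock: 14.65
position: [0.5905, -0.0081, 0.1598]
ee_rot: [3.1, -0.511, 0.0]
force: [1.3, 0.5, -1.7]
width: 0.153
gripper_force: 15.0
```

```bash
python3 k.py
```

```text
G [22.6  2.3 92.2] tip28 [26.6 -0.6 13.6] F [ 0.4  0.9 -2. ] yaw -0.07918718172147299 [ 0.5905 -0.0081  0.1598]
```

Call:
{"fn": "drive_tool", "kwargs": {"steps": [[1, 1.6, -0.4, -2.5, 0], [1, 1.6, -0.4, -2.5, 0], [1, 1.5, -1, -2.5, 0.02], [1, 0, 0, 0, 0], [1, 0, 0, 0, 0]]}}

```text
clock: 15.07
position: [0.5947, -0.0098, 0.1521]
ee_rot: [3.105, -0.48, -0.001]
force: [-0.2, -1.5, -1.1]
width: 0.151
gripper_force: 15.0
```

```bash
python3 k.py
```

```text
G [23.4  1.8 83.3] tip28 [27.4 -0.4  4.7] F [-0.3 -1.5 -1.1] yaw -0.058793311218785727 [ 0.5947 -0.0098  0.1521]
```

Call:
{"fn": "drive_tool", "kwargs": {"steps": [[1, 1.5, -0.8, -2.5, 0.02], [1, 1.5, -0.8, -2.5, 0.02], [1, 1.5, -0.8, -2.5, 0.02], [1, 1.2, -0.3, -2.7, 0], [1, 0, 0, 0, 0], [1, 0, 0, 0, 0]]}}

```text
clock: 15.57
position: [0.5999, -0.0127, 0.1426]
ee_rot: [3.117, -0.385, -0.002]
force: [-6.5, -0.8, 9.0]
width: 0.154
gripper_force: 15.0
```

```bash
python3 k.py
```

```text
G [24.6  0.2 72.2] tip28 [28.7  0.3 -6.4] F [-1.7 -2.3 10.8] yaw 0.002066221646419203 [ 0.5999 -0.0127  0.1426]
```

Call:
{"fn": "drive_tool", "kwargs": {"steps": [[1, 1.2, -0.3, -1.8, 0.02], [1, 0, 0, 0, -0.04], [1, 0.8, -0.3, -1.8, 0.02], [1, 0, 0, 0, 0], [1, 0, 0, 0, 0]], "grip_force": 25}}

```text
clock: 15.98
position: [0.6016, -0.0128, 0.141]
ee_rot: [3.118, -0.384, -0.001]
force: [-15.5, 0.3, 27.0]
width: 0.151
gripper_force: 25.0
```

```bash
python3 k.py
```

```text
G [25.4  0.5 70.1] tip28 [29.5  0.6 -8.5] F [-2.3 -3.5 30.8] yaw 0.0023790768423713193 [ 0.6016 -0.0128  0.141 ]
```

Call:
{"fn": "drive_tool", "kwargs": {"steps": [[0.8, 0, 0, 0, 0], [0.8, 0, 0, 0, 0], [0.8, 0, 0, 0, 0], [0.8, 0, 0, 1, 0], [1, 0, 0, 0, 0], [1, 0, 0, 0, 0], [1, 0, 0, 0, 0]], "grip_force": 4}}

```text
clock: 16.57
position: [0.6028, -0.0128, 0.1396]
ee_rot: [-3.118, 0.386, -0.0]
force: [0.8, -0.1, 0.4]
width: 0.165
gripper_force: 3.8
```

```bash
python3 k.py; python3 - <<'E'
from deck import *
p=np.load("deck.npy"); M=R.from_euler("ZYX",[p[3],-np.radians(25),0]).as_matrix(); p[:3]+=M@[.0003,.002,.0005]
print("j",observe()["joints"].round(2))
c=Cam("wrist"); g=cv2.cvtColor(c.im,cv2.COLOR_RGB2GRAY).astype(int); c.save("pics/k4.png")
print(c.proj(T(p,[[47,0,76],[47,0,54],[25,0,16],[25,0,76],[37,0,16]])).round(1).tolist())
for x in (310,318,326): print(x,g[130:262:3,x].tolist())
E
```

```text
G [25.9  0.8 68.3] tip28 [ 30.    0.8 -10.3] F [0.9 0.1 0.1] yaw 0.0012342261452739367 [ 0.6028 -0.0128  0.1396]
j [ 0.03  0.49 -0.13  1.72  0.08  0.94 -1.95]
[[319.2, 257.1], [319.0, 222.5], [318.6, 204.1], [318.9, 283.9], [318.7, 190.0]]
310 [174, 133, 163, 112, 111, 77, 79, 82, 118, 117, 121, 104, 96, 94, 36, 39, 40, 40, 40, 41, 41, 39, 37, 46, 51, 55, 55, 60, 65, 70, 73, 74, 75, 75, 73, 73, 29, 18, 21, 19, 19, 19, 19, 20]
318 [110, 109, 109, 111, 106, 76, 79, 82, 118, 111, 99, 94, 96, 69, 36, 40, 40, 41, 41, 41, 40, 40, 41, 72, 73, 74, 73, 73, 74, 74, 75, 74, 73, 74, 74, 74, 27, 19, 19, 19, 19, 21, 19, 21]
326 [108, 108, 107, 111, 104, 76, 80, 81, 116, 97, 98, 94, 95, 85, 35, 38, 38, 39, 40, 40, 41, 39, 40, 72, 73, 73, 74, 73, 73, 73, 73, 74, 74, 74, 73, 74, 38, 22, 21, 19, 19, 17, 20, 18]
```

Call:
{"fn": "drive_tool", "kwargs": {"steps": [[0.5, 0, 0, 0, 0], [0.5, 0, 0, 0, 0], [0.5, 0, 0, 0, 0], [0.5, 0, 0, 25, 0], [0.5, -15, 4, 35, 0], [0.5, -30, 8, 20, 0], [0.5, -25, 5, 0, 0], [0.5, 0, 0, 0, 0], [0.5, 0, 0, 0, 0]]}}

```text
clock: 17.37
position: [0.5319, 0.0042, 0.2203]
ee_rot: [3.118, -0.385, 0.001]
force: [-0.0, -0.3, 0.2]
width: 0.499
gripper_force: 0.0
```

```bash
python3 - <<'E'
from deck import *
p=np.load("deck.npy"); M=R.from_euler("ZYX",[p[3],-np.radians(25),0]).as_matrix(); p[:3]+=M@[.0003,.002,.0005]; np.save("deck2.npy",p)
c=Cam("wrist"); s=Cam("scene"); c.save("pics/k5w.png"); s.save("pics/k5s.png")
A=[[25,0,16],[25,0,54],[25,0,76],[25,0,66],[25,0,89]]
print(observe()["position"],c.proj(T(p,A)).round(1).tolist(),s.proj(T(p,A)).round(1).tolist())
r=lambda im,x,y,W,h,k:cv2.resize(im[y:y+h,x:x+W,::-1],None,fx=k,fy=k,interpolation=cv2.INTER_CUBIC)
im=np.zeros((600,800,3),np.uint8)
im[:600,:480]=r(c.im,260,30,120,150,4); im[:480,480:800]=r(s.im,260,150,64,96,5)
cv2.imwrite("pics/k5.png",cv2.convertScaleAbs(im,alpha=1.4,beta=15))
E
```

```text
[0.5332 0.0037 0.2196] [[317.4, 93.4], [317.4, 113.5], [317.4, 127.6], [317.4, 120.9], [317.4, 137.1]] [[293.0, 193.9], [298.9, 181.5], [302.4, 174.2], [300.8, 177.6], [304.5, 169.8]]
```

View pics/k5.png

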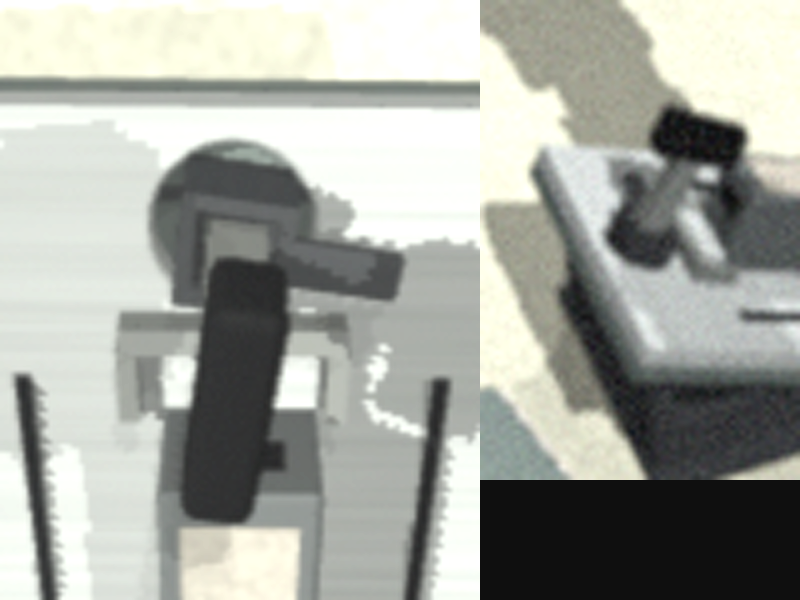

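```bash
python3 - <<'E'
from deck import *
p=np.load("deck2.npy"); h=np.array([np.cos(p[3]),np.sin(p[3]),0])
for z in (100,90,76,70): print(z,(T(p,[25,0,z])[0]-.0095*h).round(4))
print(observe()["position"])
E
```

```text
100 [ 0.5796 -0.0078  0.1868]
90 [ 0.5837 -0.0088  0.1777]
76 [ 0.5895 -0.0103  0.165 ]
70 [ 0.5919 -0.0109  0.1596]
[0.5332 0.0037 0.2196]
```

Call:
{"fn": "drive_tool", "kwargs": {"steps": [[1, 16, -4, 0, 0], [1, 16, -4, 0, 0], [1, 14, -3.5, 0, 0], [1, 0, 0, 0, 0], [1, 0, 0, 0, 0], [1, 0, 0, 0, 0], [1, 0, 0, 0, 0], [1, 0, 0, 0, 0], [1, 0, 0, -15, 0], [1, 0, 0, -18, 0], [1, 0, 0, 0, 0], [1, 0, 0, 0, 0]], "grip_force": 20}}

```text
clock: 18.47
position: [0.5777, -0.0074, 0.1864]
ee_rot: [3.117, -0.386, -0.003]
force: [0.0, -0.7, 0.2]
width: 0.005
gripper_force: 0.0
```

Now press along the socket axis, down to where a seated handle top would be, and a bit more.

Call:
{"fn": "drive_tool", "kwargs": {"steps": [[1, 2, -0.5, -4, 0], [1, 2, -0.5, -3, 0], [1, 1, -0.5, -2, 0], [1, 0, 0, 0, 0], [1, 0, 0, 0, 0]]}}

```text
clock: 18.88
position: [0.5837, -0.0091, 0.1778]
ee_rot: [3.118, -0.387, 0.0]
force: [-0.6, -0.1, 0.7]
width: 0.006
gripper_force: 0.0
```

Call:
{"fn": "drive_tool", "kwargs": {"steps": [[1, 1, -0.3, -2.5, 0], [1, 1, -0.3, -2.5, 0], [1, 1, -0.3, -2, 0], [1, 0, 0, 0, 0], [1, 0, 0, 0, 0]]}}

```text
clock: 19.3
position: [0.5866, -0.0099, 0.1706]
ee_rot: [3.118, -0.386, -0.0]
force: [-0.4, -0.9, 0.5]
width: 0.004
gripper_force: 0.3
```

Call:
{"fn": "drive_tool", "kwargs": {"steps": [[1, 1, -0.3, -2, 0], [1, 1, -0.3, -2, 0], [1, 0, 0, 0, 0], [1, 0, 0, 0, 0]]}}

```text
clock: 19.63
position: [0.5882, -0.0093, 0.1687]
ee_rot: [-3.117, 0.385, -0.0]
force: [-10.0, 2.2, 19.8]
width: 0.005
gripper_force: 11.6
```

Call:
{"fn": "drive_tool", "kwargs": {"steps": [[1, 1, -0.3, -2, 0], [1, 0, 0, 0, 0], [1, 0, 0, 0, 0]]}}

```text
clock: 19.88
position: [0.589, -0.0085, 0.1682]
ee_rot: [-3.116, 0.384, -0.001]
force: [-16.8, 5.1, 35.3]
width: 0.007
gripper_force: 19.7
```

Call:
{"fn": "drive_tool", "kwargs": {"steps": [[1, -2, 0, 15, 0], [1, -12, 3, 15, 0], [1, -15, 3, 0, 0], [1, -15, 3.5, 0, 0], [1, 0, 0, -30, 0], [1, 0, 0, -30, 0], [1, 0, 0, -16, 0], [1, 0, 0, 0, 0], [1, 0, 0, 0, 0]]}}

```text
clock: 20.63
position: [0.5453, -0.0013, 0.1181]
ee_rot: [3.118, -0.386, -0.002]
force: [0.4, 0.2, 0.6]
width: 0.0
gripper_force: 0.0
```

Call:
{"fn": "drive_tool", "kwargs": {"steps": [[1, 0, 0, -2, 0], [1, 0, 0, 0, 0], [1, 0, 0, 0, 0]]}}

```text
clock: 20.88
position: [0.5459, -0.0013, 0.1171]
ee_rot: [-3.118, 0.386, -0.001]
force: [-0.3, 0.1, -0.2]
width: 0.002
gripper_force: 0.1
```

Call:
{"fn": "drive_tool", "kwargs": {"steps": [[1, 0, 0, -2, 0], [1, 0, 0, 0, 0], [1, 0, 0, 0, 0]]}}

```text
clock: 21.13
position: [0.5463, -0.0013, 0.116]
ee_rot: [-3.118, 0.387, -0.003]
force: [-2.7, -1.3, 11.2]
width: 0.002
gripper_force: 5.5
```

Call:
{"fn": "drive_tool", "kwargs": {"steps": [[1, 0, 0, 30, 0], [1, 0, 0, 40, 0], [0.6, 0, 0, 40, 0.12], [0.6, 0, 0, 24, 0.12], [0.6, 0, 0, 0, 0.12], [0.6, 0, 0, 0, 0.12], [0.6, 0, 0, 0, 0.12], [0.6, 0, 0, 0, 0.12], [0.6, 0, 0, 0, 0.12], [0.6, 0, 0, 0, 0.12], [0.6, 0, 0, 0, 0.12], [0.6, 0, 0, 0, 0.12], [0.6, 0, 0, 0, 0.12], [0.6, 0, 0, 0, 0.12], [0.6, 0, 0, 0, 0.12], [0.6, 0, 0, 0, 0.12], [0.6, 0, 0, 0, 0.12], [0.6, 0, 0, 0, 0.12], [0.6, 0, 0, 0, 0.12], [0.6, 0, 0, 0, 0.12]], "grip_force": 4}}

```text
clock: 22.8
position: [0.5456, -0.0014, 0.2488]
ee_rot: [1.803, 2.573, 0.0]
force: [-0.1, -0.1, -0.7]
width: 0.398
gripper_force: 0.0
```

Call:
{"fn": "drive_tool", "kwargs": {"steps": [[0.6, 0, 0, 0, 0.12], [0.6, 8, -2, 0, 0.12], [0.6, 8, -2, 0, 0.12], [0.6, 8, -2, 0, 0.12], [0.6, 8, -2, 0, 0.12], [0.6, 8, -1, 0, 0.12], [0.6, 8, -1, 0, 0.12], [0.6, 8, -1, 0, 0], [0.6, 0, 0, 0, 0], [0.6, 0, 0, 0, 0], [0.6, 0, 0, 0, 0]]}}

```text
clock: 23.72
position: [0.6012, -0.0121, 0.2487]
ee_rot: [-0.61, -3.082, 0.0]
force: [0.2, 0.2, -0.5]
width: 0.401
gripper_force: 0.0
```

```bash
python3 - <<'E'
from deck import *
o=observe(); tx=R.from_rotvec(o["ee_rot"]).as_matrix()[:,0]; p=np.load("deck2.npy")
print(o["position"],np.arctan2(tx[1],tx[0])-p[3],o["joints"].round(2),o["width"])
E
```

```text
[ 0.6012 -0.0121  0.2487] 2.9985174797994616 [ 0.41  0.48 -0.71  1.56  0.32  1.23  0.83] 0.4012954052880356
```

Call:
{"fn": "drive_tool", "kwargs": {"steps": [[0.6, 0, 0, -35, 0], [0.6, 0, 0, -35, 0], [0.6, 0, 0, -25, 0], [0.6, 0, 0, -11, 0], [0.6, 0, 0, 0, 0], [1, 0, 0, 0, 0], [1, 0, 0, 0, 0], [1, 0, 0, 0, 0], [1, 0, 0, 0, 0], [1, 0, 0, 0, 0]], "grip_force": 4}}

```text
clock: 24.55
position: [0.6024, -0.012, 0.144]
ee_rot: [0.606, 3.08, 0.001]
force: [-1.1, 0.6, 3.5]
width: 0.156
gripper_force: 4.0
```

Call:
{"fn": "drive_tool", "kwargs": {"steps": [[1, 0, 0, 0, -0.1], [1, 0, 0, 0, -0.1], [1, 0, 0, 0, -0.1], [1, 0, 0, 0, -0.1], [1, 0, 0, 0, -0.1], [1, 0, 0, 0, -0.1], [1, 0, 0, 0, 0], [1, 0, 0, 0, 0]]}}

```text
clock: 25.22
position: [0.6024, -0.0118, 0.1436]
ee_rot: [1.484, 2.767, 0.002]
force: [1.6, 1.4, 5.3]
width: 0.219
gripper_force: 4.6
```

Call:
{"fn": "drive_tool", "kwargs": {"steps": [[1, 0, 0, 0, -0.1], [1, 0, 0, 0, -0.1], [1, 0, 0, 0, -0.1], [1, 0, 0, 0, -0.1], [1, 0, 0, 0, -0.1], [1, 0, 0, 0, -0.1], [1, 0, 0, 0, -0.1], [1, 0, 0, 0, -0.1], [1, 0, 0, 0, 0], [1, 0, 0, 0, 0]]}}

```text
clock: 26.05
position: [0.6022, -0.0123, 0.1433]
ee_rot: [2.443, 1.973, 0.001]
force: [0.6, 0.5, 5.5]
width: 0.272
gripper_force: 4.8
```

Call:
{"fn": "drive_tool", "kwargs": {"steps": [[0.6, 0, 0, 0, 0], [0.6, 0, 0, 0, 0], [0.6, 0, 0, 0, 0], [0.6, 0, 0, 0, 0], [0.6, 0, 0, 25, 0], [0.6, 0, 0, 35, 0], [0.6, -10, 3, 35, 0], [0.6, -20, 5, 10, 0], [0.6, 0, 0, 0, 0], [0.6, 0, 0, 0, 0]]}}

```text
clock: 26.88
position: [0.5713, -0.0042, 0.2484]
ee_rot: [2.447, 1.968, 0.001]
force: [0.4, 0.8, -0.1]
width: 0.404
gripper_force: 0.0
```

```bash
python3 - <<'E'
from deck import *
o=observe(); tx=R.from_rotvec(o["ee_rot"]).as_matrix()[:,0]; p=np.load("deck2.npy")
print(o["position"],np.arctan2(tx[1],tx[0])-p[3],o["joints"].round(2),o["width"])
c=Cam("wrist"); s=Cam("scene"); t=Cam("top")
for k,n in ((c,"w"),(s,"s"),(t,"t")):
    k.save(f"pics/t1{n}.png"); print(n,k.proj(T(p,[[25,0,16],[-11,0,16],[25,22,76],[25,-22,76],[0,26,10],[0,-26,10]])).round(0).tolist())
E
```

```text
[ 0.5713 -0.0042  0.2484] 1.6025461159364083 [ 0.18  0.36 -0.36  1.65  0.14  1.15 -0.43] 0.40412953981432526
w [[369.0, 194.0], [336.0, 190.0], [351.0, 186.0], [348.0, 234.0], [349.0, 166.0], [346.0, 212.0]]
s [[293.0, 194.0], [306.0, 195.0], [306.0, 180.0], [299.0, 168.0], [305.0, 203.0], [297.0, 190.0]]
t [[324.0, 168.0], [321.0, 180.0], [315.0, 170.0], [330.0, 174.0], [314.0, 173.0], [331.0, 178.0]]
```

```bash
python3 - <<'E'
import cv2,numpy as np
g=cv2.imread("pics/t1w.png",0)
for y in range(158,244,4): print(y,g[y,310:396:3].tolist())
m=(g<32).astype(np.uint8); m[:150]=0; m[245:]=0; m[:,:310]=0; m[:,400:]=0
n,l,st,ce=cv2.connectedComponentsWithStats(m)
for i in range(1,n):
    if st[i,4]>80: print(st[i],cv2.minAreaRect(np.argwhere(l==i)[:,::-1].astype(np.float32)))
E
```

```text
158 [145, 145, 146, 148, 147, 148, 144, 148, 147, 154, 170, 169, 171, 170, 170, 172, 167, 175, 152, 148, 148, 151, 173, 173, 170, 172, 172, 174, 174]
162 [145, 144, 147, 149, 147, 146, 136, 140, 140, 140, 140, 139, 149, 147, 148, 149, 167, 176, 152, 149, 149, 151, 173, 172, 172, 171, 172, 173, 174]
166 [137, 138, 143, 150, 147, 149, 142, 147, 121, 124, 123, 121, 118, 110, 93, 110, 165, 176, 152, 149, 148, 152, 171, 172, 171, 171, 174, 173, 173]
170 [89, 100, 126, 138, 136, 141, 138, 148, 105, 94, 100, 108, 112, 110, 123, 82, 164, 176, 165, 148, 149, 150, 151, 172, 172, 170, 174, 174, 174]
174 [68, 68, 68, 68, 68, 68, 68, 69, 70, 107, 119, 115, 109, 115, 123, 83, 166, 169, 153, 147, 151, 148, 148, 148, 156, 170, 174, 174, 174]
178 [70, 68, 68, 69, 68, 68, 68, 61, 56, 142, 159, 160, 113, 72, 57, 34, 126, 138, 84, 57, 56, 56, 56, 44, 108, 170, 174, 174, 174]
182 [93, 93, 93, 93, 84, 57, 55, 55, 54, 139, 29, 27, 28, 29, 24, 23, 35, 59, 43, 43, 42, 42, 43, 43, 44, 71, 172, 175, 173]
186 [157, 152, 94, 94, 81, 55, 37, 38, 55, 138, 28, 28, 28, 30, 26, 23, 23, 52, 54, 52, 54, 56, 64, 55, 45,
[... 1356 characters left out ...]
, 167, 167, 161, 125, 156, 132, 119, 65, 36, 115, 106, 58, 55, 54, 83, 166, 168, 168, 173, 175, 172, 172, 172, 172, 174, 176, 169, 94]
234 [169, 167, 168, 169, 168, 163, 169, 168, 164, 167, 155, 114, 112, 113, 112, 116, 137, 169, 169, 172, 174, 174, 172, 172, 172, 174, 177, 163, 111]
238 [168, 167, 167, 169, 167, 164, 169, 167, 163, 168, 131, 114, 112, 82, 37, 111, 113, 115, 135, 169, 172, 175, 173, 172, 173, 175, 176, 149, 135]
242 [156, 166, 168, 168, 168, 165, 169, 167, 163, 167, 156, 114, 112, 64, 26, 86, 113, 114, 114, 113, 114, 119, 144, 169, 173, 176, 177, 125, 171]
[339 179  23  51 917] ((350.3349304199219, 204.101318359375), (50.0719108581543, 20.054752349853516), 85.03025817871094)
```

Call:
{"fn": "drive_tool", "kwargs": {"steps": [[0.6, 20, -5, -10, 0], [0.6, 10, -3, -35, 0], [0.6, 0, 0, -35, 0], [0.6, 0, 0, -25, 0], [0.6, 0, 0, 0, 0], [1, 0, 0, 0, 0], [1, 0, 0, 0, 0], [1, 0, 0, 0, 0], [1, 0, 0, 0, 0], [1, 0, 0, 0, -0.05], [1, 0, 0, 0, -0.05], [1, 0, 0, 0, -0.06], [1, 0, 0, 0, 0], [1, 0, 0, 0, 0]], "grip_force": 5}}

```text
clock: 28.2
position: [0.6024, -0.0121, 0.1442]
ee_rot: [2.596, 1.767, 0.003]
force: [-1.2, 0.7, 4.7]
width: 0.264
gripper_force: 5.4
```

Call:
{"fn": "drive_tool", "kwargs": {"steps": [[0.6, 0, 0, 0, 0], [0.6, 0, 0, 0, 0], [0.6, 0, 0, 0, 0], [0.6, 0, 0, 0, 0], [0.6, 0, 0, 25, 0], [0.6, 0, 0, 35, 0], [0.6, -10, -15, 35, 0], [0.6, -15, -35, 10, 0], [0.6, -5, -35, 0, 0], [0.6, 0, -35, 0, 0], [0.6, 0, -10, 0, 0], [0.6, 0, 0, 0, 0], [0.6, 0, 0, 0, 0]]}}

```text
clock: 29.28
position: [0.5714, -0.1426, 0.2474]
ee_rot: [-2.599, -1.763, 0.0]
force: [0.0, 0.6, 0.8]
width: 0.4
gripper_force: 0.0
```

```bash
python3 - <<'E'
from deck import *
o=observe(); tx=R.from_rotvec(o["ee_rot"]).as_matrix()[:,0]; p=np.load("deck2.npy"); p[2]+=.002
print(o["position"],np.arctan2(tx[1],tx[0])-p[3],o["joints"].round(2),o["clock"])
c=Cam("wrist"); c.save("pics/t2w.png")
for a in (1.35,1.57,1.75):
    d=np.array([-np.sin(a),-np.cos(a)]); n=np.array([-d[1],d[0]])
    print(a,[c.proj(T(p,[25+r*d[0]+w*n[0],r*d[1]+w*n[1],16]))[0].round(1).tolist() for r in(16,30,36) for w in (5,-5)])
print(c.proj(T(p,[[25,0,16],[25,0,76],[0,26,10],[0,-26,10]])).round(1).tolist())
g=cv2.imread("pics/t2w.png",0); u,v=c.proj(T(p,[10,0,16]))[0].astype(int)
for y in range(v-22,v+30,2): print(y,g[y,u-26:u+40:2].tolist())
print(u,v)
E
```

```text
[ 0.5714 -0.1426  0.2474] 1.4397150005254247 [ 0.35  0.38 -0.27  1.62  0.11  1.16 -0.32] 29.2833
1.35 [[306.4, 59.9], [302.7, 48.7], [294.0, 66.3], [290.4, 55.4], [288.9, 68.9], [285.3, 58.2]]
1.57 [[304.4, 56.2], [302.8, 44.1], [291.3, 59.2], [289.6, 47.5], [285.8, 60.5], [284.1, 48.9]]
1.75 [[303.3, 52.8], [303.5, 40.5], [290.0, 53.0], [290.0, 40.9], [284.4, 53.0], [284.3, 41.0]]
[[319.5, 46.3], [284.8, 35.7], [293.9, 21.9], [302.1, 82.4]]
27 [23, 25, 25, 20, 19, 19, 19, 18, 19, 24, 75, 76, 72, 90, 134, 140, 140, 138, 136, 136, 136, 129, 99, 83, 76, 71, 72, 84, 105, 132, 137, 136, 137]
29 [23, 24, 27, 21, 19, 19, 21, 18, 20, 24, 73, 77, 76, 79, 106, 136, 139, 138, 136, 131, 102, 77, 68, 59, 54, 51, 41, 44, 56, 84, 124, 136, 137]
31 [22, 24, 27, 23, 18, 18, 18, 18, 19, 20, 58, 77, 76, 76, 77, 82, 108, 134, 129, 99, 67, 54, 52, 50, 52, 51, 39, 38, 39, 46, 70, 124, 136]
33 [23, 23, 27, 22, 21, 19, 20, 20, 19, 20, 57, 77, 76, 76, 76, 76, 76, 79, 83, 60, 51, 50, 51, 47, 48, 51, 42, 38, 39, 38, 35, 80, 131]
35 [24, 24, 26, 25, 20, 21, 19, 19, 20, 18, 47, 76, 76, 77, 76, 76, 76, 76, 76, 7
[... 2284 characters left out ...]
 156, 147, 125, 70, 62, 61, 59, 60, 74, 85, 85, 86, 85, 79, 71, 55, 54, 54, 64, 74, 82, 103, 134, 134, 135]
71 [58, 57, 56, 57, 58, 125, 157, 152, 156, 151, 93, 68, 62, 61, 60, 61, 74, 84, 85, 85, 83, 84, 82, 81, 82, 84, 86, 83, 84, 109, 135, 134, 135]
73 [58, 57, 57, 56, 57, 112, 157, 152, 156, 144, 83, 71, 62, 63, 61, 60, 68, 83, 85, 85, 84, 83, 83, 84, 85, 93, 104, 96, 84, 101, 135, 134, 135]
75 [57, 58, 57, 57, 56, 102, 157, 153, 155, 145, 80, 75, 62, 62, 60, 60, 67, 84, 85, 85, 84, 83, 83, 83, 85, 92, 105, 99, 126, 107, 135, 134, 135]
77 [48, 50, 49, 50, 50, 87, 152, 148, 130, 106, 70, 68, 62, 62, 61, 61, 64, 82, 85, 85, 84, 82, 83, 83, 88, 124, 109, 144, 139, 135, 136, 134, 135]
304 49
```

Call:
{"fn": "drive_tool", "kwargs": {"steps": [[0.6, 3, 11, 0, -0.12], [0.6, 3, 11, 0, -0.12], [0.6, 3, 11, 0, -0.12], [0.6, 3, 11, 0, -0.12], [0.6, 3, 11, 0, -0.12], [0.6, 3, 11, 0, -0.12], [0.6, 3, 11, 0, -0.12], [0.6, 4, 10, 0, -0.12], [0.6, 4, 10, 0, -0.12], [0.6, 4, 10, 0, -0.12], [0.6, 4, 10, 0, -0.12], [0.6, 4, 10, 0, -0.12], [0.6, 0, 0, 0, 0], [0.6, 0, 0, 0, 0]]}}

```text
clock: 30.5
position: [0.6124, -0.013, 0.2474]
ee_rot: [-3.119, 0.374, 0.001]
force: [-0.4, -0.6, 0.2]
width: 0.397
gripper_force: 0.0
```

```bash
cat > v.py <<'E'
from deck import *
import sys
o=observe(); tx=R.from_rotvec(o["ee_rot"]).as_matrix()[:,0]; p=np.load("deck2.npy"); p[2]+=.002
print(o["position"],np.arctan2(tx[1],tx[0])-p[3],o["clock"])
c=Cam("wrist"); c.save(sys.argv[1])
for a in (1.35,1.57,1.75):
    d=np.array([-np.sin(a),-np.cos(a)]); n=np.array([-d[1],d[0]])
    print(a,[c.proj(T(p,[25+r*d[0]+w*n[0],r*d[1]+w*n[1],16]))[0].round(1).tolist() for r in(12,24,36) for w in (5,-5)])
print(c.proj(T(p,[[25,0,16],[25,0,76],[0,26,10],[0,-26,10],[6,26,10],[6,-26,10]])).round(1).tolist())
g=cv2.imread(sys.argv[1],0); u,v=c.proj(T(p,[6,0,16]))[0].astype(int)
for y in range(v-36,min(v+40,260),3): print(y,g[y,u-38:u+40:2].tolist())
print(u,v)
E
python3 v.py pics/t3w.png
```

```text
[ 0.6124 -0.013   0.2474] 0.008791650758420977 30.5
1.35 [[327.4, 189.5], [318.0, 191.0], [329.6, 198.0], [320.3, 199.5], [331.6, 206.1], [322.5, 207.5]]
1.57 [[325.0, 190.5], [315.3, 190.4], [324.7, 199.1], [315.3, 199.1], [324.4, 207.4], [315.2, 207.3]]
1.75 [[322.8, 191.0], [313.3, 189.6], [320.6, 199.5], [311.3, 198.1], [318.4, 207.5], [309.4, 206.3]]
[[320.3, 181.3], [320.6, 224.6], [295.8, 195.9], [344.0, 196.3], [295.6, 191.6], [344.4, 192.1]]
159 [176, 176, 176, 175, 175, 175, 175, 174, 174, 175, 174, 174, 174, 173, 173, 160, 110, 80, 69, 64, 65, 72, 81, 135, 167, 173, 173, 173, 173, 173, 174, 174, 173, 174, 173, 174, 174, 174, 174]
162 [175, 175, 176, 175, 175, 175, 175, 175, 175, 175, 176, 176, 173, 134, 60, 44, 46, 45, 45, 46, 45, 44, 45, 44, 44, 78, 156, 174, 173, 174, 173, 173, 173, 173, 173, 173, 172, 173, 173]
165 [174, 174, 174, 174, 174, 174, 174, 173, 174, 173, 153, 146, 77, 42, 45, 45, 45, 45, 46, 45, 44, 45, 45, 45, 45, 45, 47, 114, 166, 171, 172, 171, 171, 172, 172, 172, 172, 172, 172]
168 [173, 174, 174, 174, 174, 174, 174, 173, 174, 174, 164, 104, 62, 58, 45, 4
[... 3380 characters left out ...]
147, 174, 174, 170, 86, 32, 34, 34, 34, 33, 32, 32, 32, 32, 31, 31, 30, 30, 28, 29, 30, 27, 27, 28, 25, 26, 26, 26, 24, 69, 114, 114, 114, 114, 115, 114, 114, 113, 88]
228 [121, 168, 171, 160, 97, 29, 29, 29, 31, 29, 31, 30, 29, 31, 30, 29, 30, 32, 32, 32, 31, 32, 32, 32, 34, 31, 34, 34, 27, 70, 115, 114, 115, 115, 115, 115, 115, 114, 81]
231 [129, 173, 174, 162, 128, 36, 28, 28, 28, 28, 28, 28, 29, 29, 28, 30, 29, 29, 30, 29, 29, 30, 30, 29, 29, 29, 30, 29, 27, 76, 117, 117, 117, 116, 116, 116, 117, 110, 56]
234 [132, 174, 174, 161, 143, 135, 110, 101, 85, 80, 67, 63, 47, 42, 40, 37, 37, 37, 32, 33, 32, 30, 30, 28, 29, 28, 28, 28, 33, 106, 115, 115, 114, 114, 113, 112, 111, 104, 35]
320 195
```

Call:
{"fn": "drive_tool", "kwargs": {"steps": [[1, -10, 2, 0, 0], [1, -10, 2, 0, 0], [1, -8, 1, 0, 0], [1, 0, 0, 0, 0], [1, 0, 0, 0, 0], [1, 0, 0, 0, 0], [1, 0, 0, 0, 0], [1, 0, 0, -30, 0], [1, 0, 0, -25, 0], [1, 0, 0, -12, 0], [1, 0, 0, 0, 0], [1, 0, 0, 0, 0]], "grip_force": 20}}

```text
clock: 31.55
position: [0.5846, -0.0104, 0.1803]
ee_rot: [3.117, -0.386, -0.002]
force: [0.2, -0.4, 0.2]
width: 0.006
gripper_force: 0.0
```

Call:
{"fn": "drive_tool", "kwargs": {"steps": [[1, 1, 0, -3, 0], [1, 1, 0, -3, 0], [1, 1, 0, -2.5, 0], [1, 0, 0, 0, 0], [1, 0, 0, 0, 0]]}}

```text
clock: 31.97
position: [0.5878, -0.0103, 0.1724]
ee_rot: [-3.118, 0.386, -0.0]
force: [0.8, 0.2, 0.5]
width: 0.007
gripper_force: 0.0
```

Call:
{"fn": "drive_tool", "kwargs": {"steps": [[1, 0, 0, -2, 0], [1, 0, 0, 0, 0], [1, 0, 0, 0, 0]]}}

```text
clock: 32.22
position: [0.5877, -0.0102, 0.1706]
ee_rot: [-3.118, 0.386, -0.001]
force: [-0.8, 0.7, 3.3]
width: 0.005
gripper_force: 1.7
```

Call:
{"fn": "drive_tool", "kwargs": {"steps": [[1, 0, 0, -2, 0], [1, 0, 0, 0, 0], [1, 0, 0, 0, 0]]}}

```text
clock: 32.47
position: [0.5878, -0.01, 0.1695]
ee_rot: [-3.117, 0.386, -0.002]
force: [-4.9, 0.1, 13.0]
width: 0.004
gripper_force: 6.1
```

Call:
{"fn": "drive_tool", "kwargs": {"steps": [[1, 0, 0, -1.5, 0], [1, 0, 0, 0, 0], [1, 0, 0, 0, 0]]}}

```text
clock: 32.72
position: [0.5879, -0.0098, 0.1689]
ee_rot: [-3.117, 0.386, -0.003]
force: [-6.8, 0.7, 20.5]
width: 0.003
gripper_force: 10.1
```

Call:
{"fn": "drive_tool", "kwargs": {"steps": [[1, 0, 0, 10, 0], [1, 0, 0, 30, 0], [1, 9, -1, 35, 0], [1, 10, -1, 10, 0], [1, 5, -1, 0, 0], [1, 0, 0, 0, 0], [1, 0, 0, 0, 0]]}}

```text
clock: 33.3
position: [0.6108, -0.0134, 0.2503]
ee_rot: [3.117, -0.387, -0.003]
force: [-0.3, -0.2, -0.7]
width: 0.002
gripper_force: 0.0
```

```bash
python3 v.py pics/t4w.png
```

```text
[ 0.6108 -0.0134  0.2503] 0.0009633818093574831 33.3
1.35 [[326.5, 187.2], [317.1, 188.8], [328.7, 195.7], [319.5, 197.2], [330.8, 203.7], [321.8, 205.2]]
1.57 [[324.0, 188.2], [314.4, 188.2], [323.8, 196.8], [314.5, 196.8], [323.7, 205.1], [314.6, 205.0]]
1.75 [[321.9, 188.7], [312.5, 187.4], [319.7, 197.2], [310.5, 195.9], [317.7, 205.3], [308.7, 204.1]]
[[319.3, 179.1], [319.7, 221.6], [295.2, 193.8], [343.0, 193.9], [294.9, 189.6], [343.4, 189.7]]
157 [169, 169, 169, 169, 169, 168, 168, 168, 168, 168, 168, 167, 167, 167, 166, 153, 98, 73, 64, 60, 60, 66, 78, 122, 154, 166, 167, 167, 166, 167, 166, 167, 166, 167, 167, 167, 166, 167, 167]
160 [169, 169, 169, 169, 169, 169, 169, 169, 168, 168, 168, 169, 166, 127, 53, 43, 43, 42, 44, 43, 44, 43, 43, 42, 44, 77, 151, 166, 166, 167, 166, 167, 166, 166, 166, 166, 166, 166, 166]
163 [167, 167, 167, 167, 167, 167, 167, 167, 167, 166, 150, 140, 74, 39, 43, 44, 43, 43, 44, 43, 43, 43, 43, 42, 45, 44, 45, 110, 161, 165, 166, 166, 166, 166, 166, 166, 166, 166, 166]
166 [166, 166, 166, 167, 167, 167, 167, 167, 167, 167, 159, 99, 59, 56, 42, 44
[... 3381 characters left out ...]
165, 167, 167, 139, 30, 32, 32, 31, 33, 33, 34, 33, 34, 33, 32, 33, 34, 34, 34, 33, 33, 32, 31, 30, 30, 30, 30, 25, 64, 110, 110, 110, 110, 109, 109, 109, 109, 84]
226 [105, 139, 165, 159, 122, 35, 29, 29, 25, 28, 28, 28, 28, 29, 27, 29, 28, 28, 29, 29, 28, 29, 29, 29, 30, 29, 30, 31, 26, 67, 109, 110, 110, 110, 110, 110, 110, 109, 80]
229 [104, 161, 168, 165, 139, 80, 27, 28, 26, 27, 26, 26, 27, 27, 27, 27, 27, 27, 28, 29, 29, 28, 28, 27, 29, 26, 27, 28, 24, 69, 111, 111, 111, 111, 112, 111, 112, 111, 70]
232 [77, 156, 168, 164, 139, 138, 133, 130, 130, 130, 129, 123, 88, 86, 84, 84, 80, 69, 69, 69, 57, 56, 57, 48, 47, 49, 47, 41, 57, 108, 112, 111, 111, 111, 111, 110, 110, 108, 47]
319 193
```

```bash
python3 -c "
from cell import arm; print(arm.sign_off())"
```

```text
the job is handed in; nothing more can be done
None
```

The job is handed in: the module is in the jig with its foot against the stop, and the key is standing in the socket. By my image estimate the catch is at about 1.50–1.57 rad, so the tongue points over the foot to within a few degrees. I checked how far in the key is by touch, not by sight, to about 1–2 mm.

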